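# Put the tool stand back on its dock and hang up the potting tools

## Robot

A 6-joint arm with a two-finger parallel gripper is mounted at the origin on the work surface. World frame = base frame: x ahead of the robot, y to its left, z up, the work surface at z = 0. Lengths are in mm, angles in rad, forces in N, time in s.
With the tool pointing down it reaches from about 400 to 925 mm from the base axis. Payload 12.5 kg.
Tool frame: the origin (TCP) lies at the very end of the fingers, on their centre line; the grasp point (between the pads) lies 19 mm behind it (env.tcp_to_grasp is the distance from the TCP to the grasp point, in mm); z points along the fingers, x is the direction in which the jaws open and shut, and the axes are right-handed (so a half turn about z gives the same grasp; the last joint's range is limited). The gripper opens to 95 mm and grips with 3 to 60 N. Pads are 20 mm wide; open, the fingers measure 119 mm over their backs; the gripper's body (75 mm by 180 mm) begins 59 mm behind the grasp point.
Start: joints at [-1.284, 0.491, 1.559, -0, 1.092, -0.106], TCP at [239.259, -577.41, 214.661] pointing down, gripper open.
Joint ranges: [-3.1, 3.1], [-0.84, 2.19], [0.05, 2.79], [-1.13, 4.28], [0.06, 2.93], [-2.69, 2.69]. Speed limits (rad/s): [2.22, 2.22, 2.79, 3.14, 3.14, 3.14].

## Interface

Orientations are given as [roll, pitch, yaw] about the fixed x, y, z axes, in that order (R = Rz(yaw) Ry(pitch) Rx(roll)).
In Python, from cell import env, vision, job gives the robot as it stands.
- The arm moves only by the shell command python3 -m pendant 'ROWS' [OPENING]. ROWS is JSON, a list of rows, each a list of 4 numbers: the shift along the tool's x, y, z in mm, then the turn about the tool's z in degrees. In form: [[tx, ty, tz, turn], ...]. A call has 1 to 8 rows; each row is the pose to reach, as a shift and turn from the pose measured when the call began, along the tool's axes at that moment; what a row does not reach only later rows make up. A row lasts 1/8 s, in which the tool goes at most 62.5 mm and 10.7 degrees, less where a joint would pass 70% of its speed; a pose out of reach is approached as far as the arm can. A call with a gripper value outside its range is refused whole. OPENING is the closure, from 0 (fully open) to 1 (shut), set as the call begins (- or left out, the last holds). The fingers move at their own pace and stop on an object; the grip force is fixed at half the most. Time passes only in rows, so rows that repeat a pose let the fingers close. It gives the time, the measured TCP pose, the force and the opening at its end, in the units of the state.
- env.state(): the state, without advancing time (a new reading comes with each control period).
- vision.read_camera(name): name is "scene" or "side" or "wrist"; returns a dict with "pixels" (480x640x3 uint8, red, green, blue), "intrinsics" (3x3 intrinsics, pixels), "R" (3x3) and "t" (3): a world point X has camera coordinates R X + t; the wrist camera has in their place "tool_from_camera" (4x4, takes a point from camera to tool coordinates, whose origin is the TCP and whose axes are the tool frame's). Camera axes: x right, y down, z forward; pixel columns grow to the right and rows downward; lengths in mm; the calibration is good to about 2 mm. A picture is of the moment at which its call begins: read the wrist's pose just before it. There is no depth.
- job.job_done(): hands the job in, once; it reports no verdict.
Trained networks look in a picture, given as the dict that the camera call returned (one of the last four; its "shot" number tells which), for a name from the list of things; names that differ only in an ending like _2 or _b are one class to them, and where a whole thing is asked for, a point or a joint stands for the part that bears it (a point fixed in the world has none). Each returns a list of dicts, best first, with "confidence" (0 to 1); they miss things now and then, are a little off and sometimes report something else, mostly with a low value. They report only what shows in the picture. A call takes as long as a camera call.
- vision.find_in(picture, query): "at" ([x, y, z] in mm, in the coordinates of the camera as it stood for that picture, good to about 4 mm: the middle of the surface that is visible of it).
- vision.regions_of(picture, query): "pixels" (480x640 bool, what is visible of it).
The state is a dict: "t": time; "joints": joint angles; "qvel": joint speeds; "tau": joint torques, N m; "eef_pos": TCP position; "tcp_rot": TCP orientation; "ft_force": force on the tool from outside, world axes, zero at the start; "moment": the same for the moment, N m; "opening": opening from 0.0 (shut) to 1.0 (fully open).
Only numpy, scipy, OpenCV 4.12 (cv2) and the standard library are available. Lean on these libraries where they do the work, as an engineer would, in place of code of your own. Each camera call takes 0.05 s, during which the arm holds its last target.

## Task

Put the potting corner back in order: set the tool stand, pegs towards the clamp, back onto the two pins of its dock so that it sits flush, and lock it down with the toggle clamp, which stands shut or nearly so and must first be swung open. Then hang each tool lying on the bench by its eye on a peg of the stand, one tool to a peg, any peg, and leave the yellow pot, the small clay pot and the saucer standing where they are.

Things in the scene. Friction and masses are not known exactly. Their poses are not given: they have to be found in the camera images.
- stand: Tool stand, loose, 0.9 kg: aluminium foot plate 160 (x) by 180 (y) by 8 thick with 15 mm holes at (0, +65) and (0, -65), a 24 mm square column in its middle, a wooden bar along y (390 long, z 231 to 265) with four pegs on its -x face. Origin under the plate's centre, z up; centre of mass near the column's axis. It starts left or right of the dock, pegs towards the robot.
- stand_grip (a point): Grip point of the stand, in the black upright block on top of its column (40 in x, 22 in y, z 265 to 327), 300 above the stand's origin. Pinch across the 22 mm from above. Frame parallel to the stand's.
- dock: Steel dock plate fixed on the bench, 180 (x) by 190 (y), 8 thick; a tongue 70 wide on its -x side (the robot's) carries the clamp. Origin under its centre on the bench, z up. Two upright pins, 12 thick, tapered tips, 32 tall above the plate, at (0, +65) and (0, -65). The seated stand's origin is at (0, 0, 8) in this frame, axes parallel.
- clamp_handle (a joint): Angle (rad) of the toggle clamp's handle about a hinge at (-150, 0, 40) from the dock's origin, axis along the dock's y. 0 = closed, handle level, pointing to the dock's -x; lifting its end opens it, to 1.32 (nearly upright). From about 1.15 on the clamp arm stands clear of the stand's place. Below 0.06 it is locked over centre. It stays where left (friction 0.1 N m) and closes with a few N.
- clamp_grip (a point): Grip point of the clamp handle, 70 from its hinge, in a black sleeve 18 wide (dock y), 13 thick, ending 22 beyond this point. Pinch lightly (10 to 20 N) across the 18 mm from above: the handle then turns in the pinch as it is swung. Moves with the handle.
- clamp_arm: The clamp's holding arm with a rubber foot (18 across). Origin on its hinge at (-112, 0, 40) from the dock's origin. It follows the handle by a linkage, up to about 1.9 rad; when closed its foot presses the stand's foot plate 18 in from the middle of its -x edge.
- peg1 (a point): Peg 1 of the stand: a point on its axis 12 out from its root, where a hung eye comes to rest, at (-37.5, 157.5, 258.5) from the stand's origin. The peg is 8 thick, 45 long, and rises out from the bar at 45 degrees (direction -x, +z of the stand). Frame parallel to the stand's.
- peg2 (a point): Peg 2 of the stand: a point on its axis 12 out from its root, where a hung eye comes to rest, at (-37.5, 52.5, 258.5) from the stand's origin. The peg is 8 thick, 45 long, and rises out from the bar at 45 degrees (direction -x, +z of the stand). Frame parallel to the stand's.
- peg3 (a point): Peg 3 of the stand: a point on its axis 12 out from its root, where a hung eye comes to rest, at (-37.5, -52.5, 258.5) from the stand's origin. The peg is 8 thick, 45 long, and rises out from the bar at 45 degrees (direction -x, +z of the stand). Frame parallel to the stand's.
- peg4 (a point): Peg 4 of the stand: a point on its axis 12 out from its root, where a hung eye comes to rest, at (-37.5, -157.5, 258.5) from the stand's origin. The peg is 8 thick, 45 long, and rises out from the bar at 45 degrees (direction -x, +z of the stand). Frame parallel to the stand's.
- dustpan: Small stainless steel dustpan, 198 long, 0.16 kg: pan 110 wide, 32 tall at the -x end, handle 18 wide. Origin on the underside beneath the grip point; +x runs along the handle to the eye, z is up as it lies flat. Grip the handle, 20 tall, between x = -30 and +50. At the start it lies on the bench, eye away from the robot; it may be absent.
- dustpan_eye (a point): Small stainless steel dustpan: centre of its hanging eye, at (75, 0, 10) from the tool's origin. The eye is a round-bar ring: hole 20 across, bar 8 thick, the hole's axis along the tool's z. Frame parallel to the tool's.
- broom: Small grey plastic hand broom, 196 long, 0.11 kg: head 96 wide at the -x end, handle 20 wide. Origin on the underside beneath the grip point; +x runs along the handle to the eye, z is up as it lies flat. Grip the handle, 20 tall, between x = -30 and +50. At the start it lies on the bench, eye away from the robot; it may be absent.
- broom_eye (a point): Small grey plastic hand broom: centre of its hanging eye, at (75, 0, 10) from the tool's origin. The eye is a round-bar ring: hole 20 across, bar 8 thick, the hole's axis along the tool's z. Frame parallel to the tool's.
- trowel: Small trowel, 206 long, 0.10 kg: steel blade 50 wide at the -x end, wooden handle 20 wide. Origin on the underside beneath the grip point; +x runs along the handle to the eye, z is up as it lies flat. Grip the handle, 20 tall, between x = -30 and +50. At the start it lies on the bench, eye away from the robot; it may be absent.
- trowel_eye (a point): Small trowel: centre of its hanging eye, at (75, 0, 10) from the tool's origin. The eye is a round-bar ring: hole 20 across, bar 8 thick, the hole's axis along the tool's z. Frame parallel to the tool's.
- grabber: Spring-loaded pot grabber, shut, 206 long, 0.12 kg, rigid: two steel arms, 40 wide over both, rubber tips at the -x end. Origin on the underside beneath the grip point; +x runs along the handle to the eye, z is up as it lies flat. Grip the handle, 20 tall, between x = -30 and +50. At the start it lies on the bench, eye away from the robot; it may be absent.
- grabber_eye (a point): Spring-loaded pot grabber: centre of its hanging eye, at (75, 0, 10) from the tool's origin. The eye is a round-bar ring: hole 20 across, bar 8 thick, the hole's axis along the tool's z. Frame parallel to the tool's.
- yellow_pot: Bystander: empty mustard-yellow ceramic plant pot, 100 across, 85 tall; origin under its centre. To be left where it stands.
- saucer: Bystander: terracotta saucer, 72 across, 16 tall; origin under its centre. To be left where it stands.
- clay_pot: Bystander: small terracotta pot, 68 across, 60 tall; origin under its centre. To be left where it stands.

How it is judged:
By the outcome, as a careful person would: the job done as asked, in the order asked, and still so for the second after the job is handed in, with the robot touching nothing.
Of dustpan, broom, trowel, grabber only 3 to 4 are there at a start; the rules pass over those that are not, and their reading is None.
At some moment in a run one of dustpan, broom, trowel, grabber may be knocked a few centimetres aside while the robot is not near it.
It also fails if it takes over 208 s, if anything falls off the work surface, if the arm or the gripper's body presses on something with over 40 N, if the wrist force passes 120 N, or if a joint passes its speed limit or range.

## Working session

There is one attempt and no reset: what is moved stays moved. The work goes in short steps, Python scripts to look and compute and a shell command to move; the robot and the scene stay as the last step left them, time stands still between calls to the robot, and variables do not carry over. Pictures are saved under pics/ and viewed, and the job is handed in when it is done.

```bash
ls; mkdir -p pics
cat > h.py <<'E'
import numpy as np, cv2
from cell import env, vision, job
from scipy.spatial.transform import Rotation as Ro
def snap(n,fn):
    s=env.state(); p=vision.read_camera(n)
    cv2.imwrite('pics/'+fn,p['pixels'][:,:,::-1]); return s,p
def toolT(s):
    T=np.eye(4); T[:3,:3]=Ro.from_euler('xyz',s['tcp_rot']).as_matrix(); T[:3,3]=s['eef_pos']; return T
def w(p,s,c):
    c=np.array(c,float)
    if 'R' in p: return np.array(p['R']).T@(c-np.array(p['t']))
    T=toolT(s)@np.array(p['tool_from_camera']); return T[:3,:3]@c+T[:3,3]
def cam(p,s):
    if 'R' in p: R=np.array(p['R']);return R,np.array(p['t'])
    T=np.linalg.inv(toolT(s)@np.array(p['tool_from_camera'])); return T[:3,:3],T[:3,3]
def proj(p,s,X):
    R,t=cam(p,s); c=R@np.array(X,float)+t; u=np.array(p['intrinsics'])@c; return u[:2]/u[2]
def ray(p,s,uv,z):
    R,t=cam(p,s); d=R.T@np.linalg.inv(np.array(p['intrinsics']))@np.array([uv[0],uv[1],1.]); o=-R.T@t
    return o+d*(z-o[2])/d[2]
def pr(s):
    print('t',round(s['t'],2),'pos',np.round(s['eef_pos'],1),'rot',np.round(s['tcp_rot'],3),'F',np.round(s['ft_force'],1),'op',round(s['opening'],3),'q',np.round(s['joints'],2))
    print('toolaxes(cols x,y,z)\n',np.round(toolT(s)[:3,:3],2))
E
python3 - <<'E'
from h import *
for n in('scene','side','wrist'):
    s,p=snap(n,n+'0.png')
    for q in ['stand','stand_grip','dock','clamp_handle','clamp_arm','dustpan','broom','trowel','grabber','yellow_pot','saucer','clay_pot','dustpan_eye','broom_eye','trowel_eye','grabber_eye']:
        r=vision.find_in(p,q)
        print(n,q,[(np.round(w(p,s,x['at'])),round(x['confidence'],2)) for x in r[:2]])
pr(env.state())
E
```

```text
pics
scene stand [(array([ 623., -299.,  105.]), 0.91)]
scene stand_grip [(array([ 627., -294.,  105.]), 0.64)]
scene dock [(array([658., -18.,   8.]), 0.64)]
scene clamp_handle [(array([489., -19.,  50.]), 0.65)]
scene clamp_arm [(array([ 627., -293.,  104.]), 0.65), (array([598., -15.,  53.]), 0.53)]
scene dustpan [(array([371., 397.,  13.]), 0.7)]
scene broom [(array([ 358., -215.,   24.]), 0.93)]
scene trowel [(array([402., 226.,  13.]), 0.91), (array([373., 395.,  16.]), 0.54)]
scene grabber [(array([ 363., -406.,   15.]), 0.74), (array([ 360., -214.,   22.]), 0.29)]
scene yellow_pot [(array([622., 323.,  56.]), 0.92)]
scene saucer [(array([496., 124.,  12.]), 0.6)]
scene clay_pot [(array([ 483., -117.,   43.]), 0.93), (array([493., 127.,  13.]), 0.16)]
scene dustpan_eye [(array([372., 393.,  15.]), 0.63)]
scene broom_eye [(array([ 360., -218.,   19.]), 0.73)]
scene trowel_eye [(array([403., 233.,  14.]), 0.65)]
scene grabber_eye [(array([ 358., -399.,   16.]), 0.7)]
side stand [(array([451., -26.,  51.]), 0.6), (array([ 619., -319.,   59.]), 0.56)]
side stand_grip [(array([ 623
[... 638 characters left out ...]
rray([ 331., -223.,   17.]), 0.18)]
side grabber_eye [(array([ 364., -402.,   14.]), 0.85), (array([480., -23.,   7.]), 0.32)]
wrist stand []
wrist stand_grip []
wrist dock []
wrist clamp_handle []
wrist clamp_arm []
wrist dustpan []
wrist broom []
wrist trowel []
wrist grabber [(array([ 332., -404.,   20.]), 0.88)]
wrist yellow_pot []
wrist saucer []
wrist clay_pot []
wrist dustpan_eye []
wrist broom_eye []
wrist trowel_eye []
wrist grabber_eye [(array([ 332., -401.,   19.]), 0.82)]
t 2.55 pos [ 239.3 -577.4  214.7] rot [ 3.142 -0.    -1.178] F [0.4 0.3 0.1] op 1.001 q [-1.28  0.49  1.56 -0.    1.09 -0.11]
toolaxes(cols x,y,z)
 [[ 0.38 -0.92  0.  ]
 [-0.92 -0.38 -0.  ]
 [ 0.    0.   -1.  ]]
```

View pics/scene0.png

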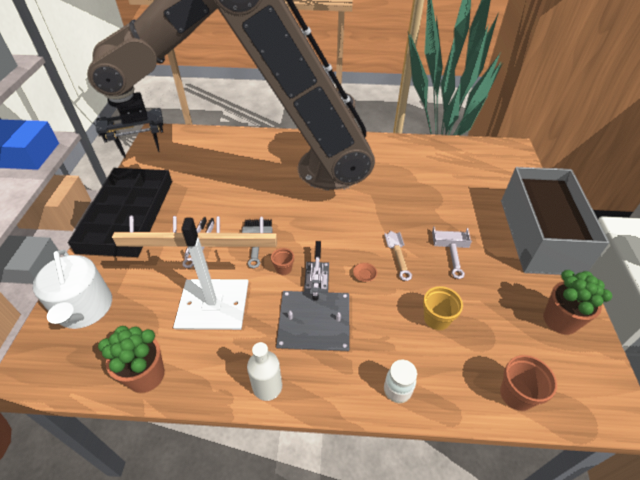

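View pics/side0.png

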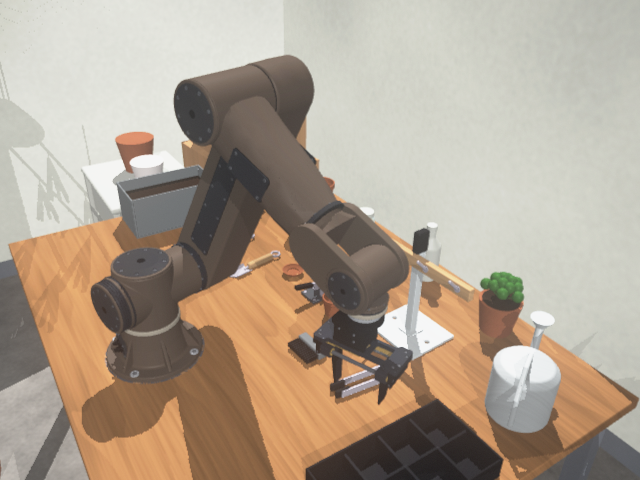

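View pics/wrist0.png

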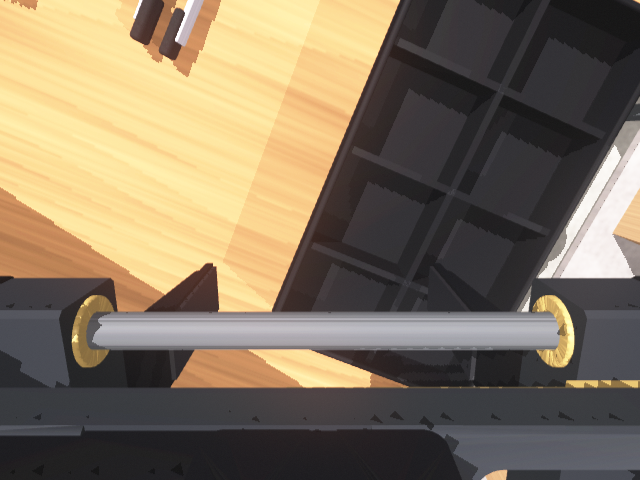

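```bash
python3 - <<'E'
from h import *
s,p=snap('wrist','x.png'); print(np.round(p['tool_from_camera'],3)); print(p['intrinsics'])
s,p=snap('scene','x.png'); print(np.round(-np.array(p['R']).T@p['t']));print(np.round(p['R'],2))
s,p=snap('side','x.png'); print(np.round(-np.array(p['R']).T@p['t']));
E
python3 -m pendant '[[0,0,-60,0],[0,0,-120,0]]' 0; ls -la
```

```text
[[   1.       0.       0.      -1.92 ]
 [  -0.       0.971    0.24   -66.464]
 [  -0.      -0.24     0.971 -169.873]
 [   0.       0.       0.       1.   ]]
[[400.74258226   0.         322.54260923]
 [  0.         400.74258226 233.72936833]
 [  0.           0.           1.        ]]
[1298.   39. 1029.]
[[-0.06  1.    0.01]
 [ 0.74  0.05 -0.67]
 [-0.67 -0.04 -0.74]]
[ -288. -1227.  1043.]
t: 2.95
eef_pos: [239.2, -577.2, 335.9]
tcp_rot: [-3.141, 0.001, -1.178]
ft_force: [-1.0, -0.5, 0.5]
opening: 0.998
total 16
drwxr-xr-x  3 agent agent 4096 Dec  7 04:22 .
drwxr-xr-x 23 root  root  4096 Dec  7 04:22 ..
-rw-r--r--  1 agent agent 1199 Dec  7 04:22 h.py
drwxr-xr-x  2 agent agent 4096 Dec  7 04:23 pics
```

```bash
python3 -m pendant '[[-94,-137,-60,10],[-188,-273,-114,22.5],[-188,-273,-114,22.5],[-188,-273,-114,22.5],[-188,-273,-114,22.5],[-188,-273,-114,22.5],[-188,-273,-114,22.5]]'
```

```text
t: 3.82
eef_pos: [420.5, -297.3, 451.4]
tcp_rot: [-3.14, -0.0, -1.567]
ft_force: [0.2, -1.3, 0.1]
opening: 1.003
```

```bash
python3 -m pendant '[[0,-60,-30,0],[0,-120,-60,0],[0,-140,-60,0],[0,-140,-60,0]]'
python3 - <<'E'
from h import *
s,p=snap('wrist','w1.png'); pr(s)
for q in ['stand','stand_grip']:
    r=vision.find_in(p,q); print(q,[(np.round(w(p,s,x['at'])),round(x['confidence'],2)) for x in r[:2]])
E
```

```text
t: 4.32
eef_pos: [561.7, -297.7, 509.7]
tcp_rot: [3.141, 0.001, -1.567]
ft_force: [0.4, -0.4, 0.6]
opening: 1.002
t 4.33 pos [ 561.7 -297.7  509.7] rot [ 3.141e+00  1.000e-03 -1.567e+00] F [ 0.4 -0.4  0.6] op 1.002 q [-0.59  0.39  0.98  0.    1.78  0.98]
toolaxes(cols x,y,z)
 [[ 0. -1. -0.]
 [-1. -0.  0.]
 [-0.  0. -1.]]
stand [(array([ 612., -302.,  263.]), 0.67)]
stand_grip [(array([ 615., -303.,  257.]), 0.85)]
```

View pics/w1.png

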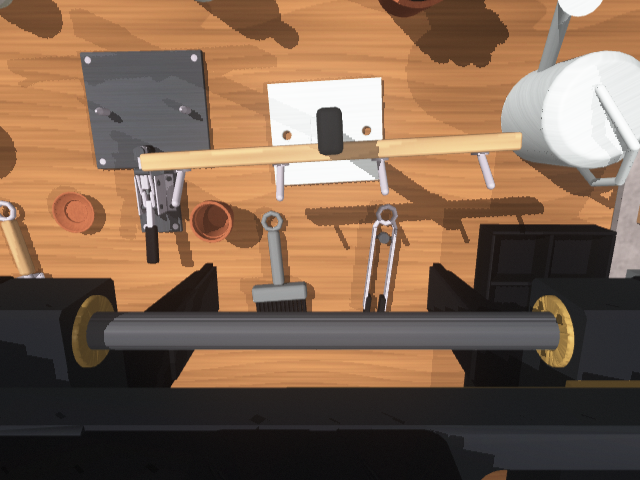

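Run:
```python
from h import *
im=cv2.imread('pics/w1.png')
a=cv2.resize(im[35:195,255:400],None,fx=4,fy=4,interpolation=cv2.INTER_CUBIC)[:600]
b=cv2.resize(im[40:270,70:220],None,fx=2.6,fy=2.6,interpolation=cv2.INTER_CUBIC)
cv2.imwrite('pics/w1a.png',a);cv2.imwrite('pics/w1b.png',b)
```

```text
(no output)
```

View pics/w1a.png

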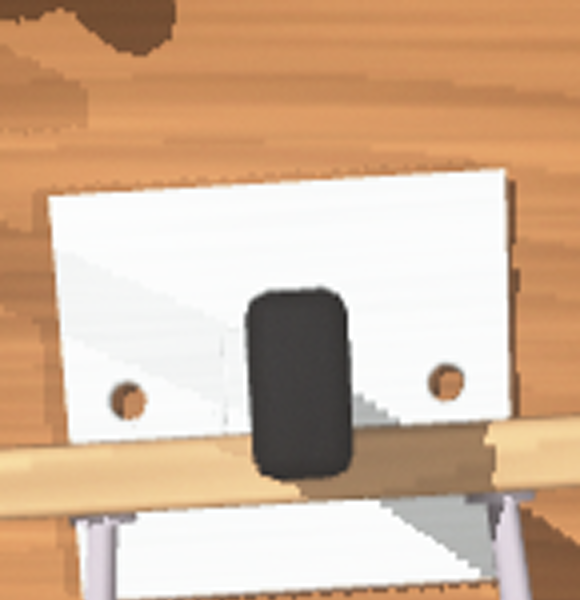

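View pics/w1b.png

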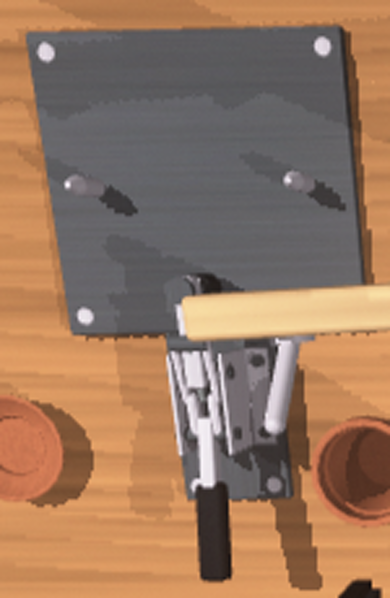

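Run:
```python
from h import *
s=env.state(); p=vision.read_camera('wrist')
def R(u,z): r=ray(p,s,u,z); return np.round(r,1)
print('stand TL,TR',R((267.5,84.2),8),R((381.5,77.5),8))
hl,hr=R((287,135.2),8),R((366.5,130.5),8); print('holes',hl,hr,np.linalg.norm(hl-hr),'c',(hl+hr)/2,'yaw',np.arctan2(-(hl-hr)[0],(hl-hr)[1]))
print('dock TL TR BL',R((80.4,52.3),8),R((201.9,50.8),8),R((97.7,168.1),8))
a,b=R((96.2,110.4),40),R((181.5,108.8),40); print('pins',a,b,np.linalg.norm(a-b),'c',(a+b)/2,'yaw',np.arctan2(-(a-b)[0],(a-b)[1]))
```

```text
stand TL,TR [ 703.2 -208.6    8. ] [ 713.7 -388.8    8. ]
holes [ 624.8 -238.     8. ] [ 632.6 -367.5    8. ] 129.7346908116715 c [ 628.7  -302.75    8.  ] yaw 0.06015898116659799
dock TL TR BL [749.3  81.1   8. ] [ 751.9 -108.1    8. ] [570.9  77.6   8. ]
pins [661.   50.7  40. ] [663.7 -80.1  40. ] 130.82786400457667 c [662.35 -14.7   40.  ] yaw 0.02063927070005019
```

```bash
python3 -m pendant '[[-60,0,0,0],[-120,0,0,0],[-180,0,0,0],[-240,0,0,0],[-283,0,0,0.9],[-283,0,0,0.9],[-283,0,0,0.9]]'
python3 - <<'E'
from h import *
s,p=snap('wrist','w2.png'); pr(s)
im=p['pixels'][:,:,::-1]
cv2.imwrite('pics/w2b.png',cv2.resize(im[20:270,230:430],None,fx=2.4,fy=2.4,interpolation=cv2.INTER_CUBIC))
for q in ['clamp_grip','clamp_handle','dock']:
    r=vision.find_in(p,q); print(q,[(np.round(w(p,s,x['at'])),round(x['confidence'],2)) for x in r[:2]])
E
```

```text
t: 5.4
eef_pos: [558.2, -15.1, 511.9]
tcp_rot: [-3.14, -0.001, -1.584]
ft_force: [-0.9, 0.3, -0.8]
opening: 1.001
t 5.4 pos [558.2 -15.1 511.9] rot [-3.140e+00 -1.000e-03 -1.584e+00] F [-0.9  0.3 -0.8] op 1.001 q [-0.15  0.24  1.18 -0.    1.72  1.44]
toolaxes(cols x,y,z)
 [[-0.01 -1.    0.  ]
 [-1.    0.01 -0.  ]
 [ 0.   -0.   -1.  ]]
clamp_grip [(array([492., -18.,  46.]), 0.95)]
clamp_handle [(array([488., -14.,  56.]), 0.62), (array([452., 232.,  16.]), 0.46)]
dock [(array([649., -16.,   8.]), 0.6)]
```

View pics/w2b.png

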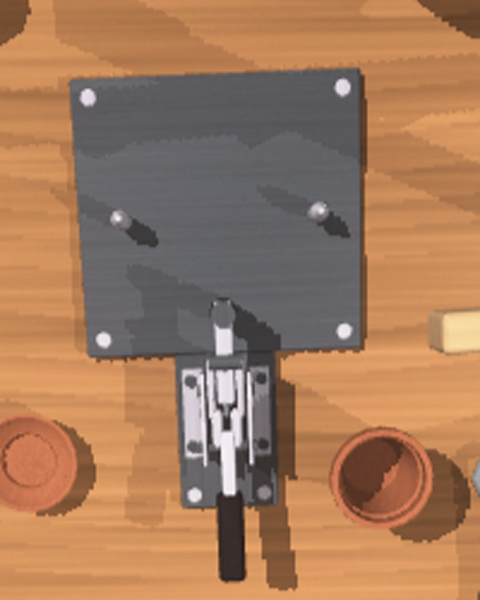

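Run:
```python
from h import *
s=env.state(); p=vision.read_camera('wrist')
def R(u,z): r=ray(p,s,u,z); return np.round(r,1)
c=[R(u,8) for u in [(259.2,53.75),(380,48.75),(267.1,168.75),(381.25,164.6)]]; print('corners',*c,'mean',np.mean(c,0))
a,b=R((279.6,110.4),40),R((362.5,107.1),40); print('pins',a,b,np.linalg.norm(a-b),'c',(a+b)/2,'yaw',np.arctan2(-(a-b)[0],(a-b)[1]))
D=np.array([661.5,-14.8,0]);yaw=.02; Rz=Ro.from_euler('z',yaw).as_matrix()
for th in(0,.05,.1,.15,.2,.3):
    f=lambda r:np.round(proj(p,s,D+Rz@np.array([-150-r*np.cos(th),0,40+r*np.sin(th)])),1)
    print(th,'tip',f(92),f(70))
for q in ['clay_pot','saucer']:
    r=vision.find_in(p,q); print(q,[(np.round(w(p,s,x['at'])),round(x['confidence'],2)) for x in r[:2]])
```

```text
corners [749.   81.4   8. ] [ 753.5 -106.7    8. ] [571.5  77.6   8. ] [ 575.5 -112.2    8. ] mean [662.375 -14.975   8.   ]
pins [662.2  49.8  40. ] [665.1 -77.2  40. ] 127.03310592125189 c [663.65 -13.7   40.  ] yaw 0.022830678088899218
0 tip [326.9 261. ] [326.5 248.3]
0.05 tip [326.9 261.7] [326.5 248.9]
0.1 tip [326.9 262.4] [326.5 249.3]
0.15 tip [327.  262.9] [326.5 249.6]
0.2 tip [327.  263.3] [326.5 249.8]
0.3 tip [327.  263.7] [326.5 250. ]
clay_pot [(array([ 490., -122.,   39.]), 0.58), (array([ 624., -291.,   80.]), 0.27)]
saucer [(array([501., 130.,  12.]), 0.93)]
```

```bash
python3 -m pendant '[[6,116,60,-2],[6,116,120,-2],[6,116,180,-2],[6,116,240,-2],[6,116,300,-2],[6,116,360,-2],[6,116,400,-2],[6,116,400,-2]]' 0.53;  python3 - <<'E'
from h import *
s,p=snap('wrist','w3.png'); pr(s)
E
```

```text
t: 6.75
eef_pos: [441.6, -19.4, 108.9]
tcp_rot: [3.137, 0.001, -1.551]
ft_force: [-0.2, -0.5, 0.4]
opening: 0.469
t 6.75 pos [441.6 -19.4 108.9] rot [ 3.137e+00  1.000e-03 -1.551e+00] F [-0.2 -0.5  0.4] op 0.469 q [-0.19  0.4   2.1  -0.    0.64  1.36]
toolaxes(cols x,y,z)
 [[ 0.02 -1.   -0.01]
 [-1.   -0.02  0.  ]
 [-0.    0.01 -1.  ]]
```

View pics/w3.png

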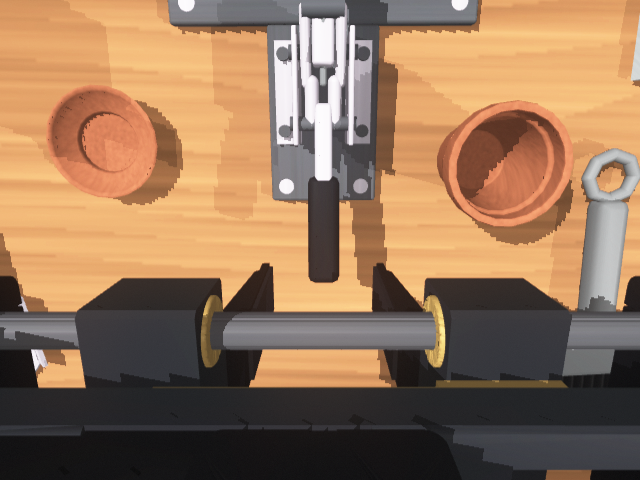

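```bash
python3 -m pendant '[[0,-1,50,0],[0,-1,88,0],[0,-1,88,0],[0,-1,88,0]]'; python3 -m pendant '[[0,0,0,0],[0,0,0,0],[0,0,0,0],[0,0,0,0]]' 0.83
```

```text
t: 7.3
eef_pos: [444.6, -19.8, 24.0]
tcp_rot: [-3.142, -0.0, -1.551]
ft_force: [-0.2, 0.4, 0.2]
opening: 0.473
t: 7.8
eef_pos: [444.7, -19.8, 24.2]
tcp_rot: [-3.141, -0.0, -1.55]
ft_force: [-1.1, -0.3, 2.2]
opening: 0.187
```

```bash
python3 -m pendant '[[0,-0.5,-6.7,0],[0,-2,-13.4,0],[0,-4,-20,0],[0,-6.6,-26.1,0],[0,-10,-32.2,0],[0,-13.6,-37.7,0],[0,-13.6,-37.7,0]]'
```

```text
t: 8.68
eef_pos: [458.4, -19.4, 62.4]
tcp_rot: [-3.141, -0.0, -1.55]
ft_force: [1.4, -0.2, -2.7]
opening: 0.19
```

```bash
python3 -m pendant '[[0,-4.5,-5.2,0],[0,-9.2,-9.9,0],[0,-14.5,-14.1,0],[0,-20.2,-17.8,0],[0,-29.3,-22.2,0],[0,-37,-24.7,0],[0,-38.5,-25,0],[0,-38.5,-25,0]]';python3 - <<'E'
from h import *
s,p=snap('scene','s1.png'); cv2.imwrite('pics/s1c.png',cv2.resize(p['pixels'][170:370,220:420,::-1],None,fx=3,fy=3))
E
```

```text
t: 9.68
eef_pos: [496.4, -18.5, 87.8]
tcp_rot: [3.141, -0.0, -1.55]
ft_force: [-7.4, -0.8, -1.2]
opening: 0.186
```

View pics/s1c.png

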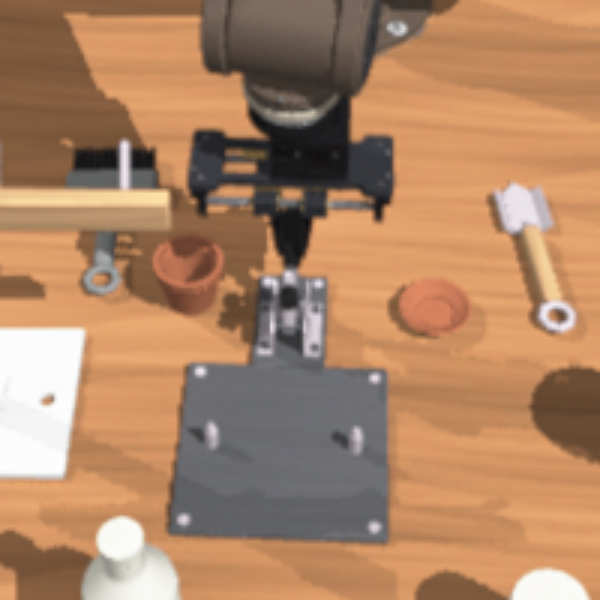

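```bash
python3 -m pendant '[[0,0,0,0],[0,0,0,0],[0,0,0,0]]' 0.5; python3 -m pendant '[[0,0,-60,0],[0,0,-120,0],[0,0,-180,0],[0,0,-240,0],[0,0,-290,0],[0,0,-290,0]]'
python3 - <<'E'
from h import *
s,p=snap('wrist','w4.png'); pr(s)
E
```

```text
t: 10.1
eef_pos: [497.0, -18.6, 88.2]
tcp_rot: [-3.141, -0.0, -1.55]
ft_force: [0.3, 0.5, 0.3]
opening: 0.449
t: 10.85
eef_pos: [497.6, -18.5, 381.8]
tcp_rot: [-3.134, -0.002, -1.55]
ft_force: [-0.0, 0.2, -1.2]
opening: 0.5
t 10.85 pos [497.6 -18.5 381.8] rot [-3.134e+00 -2.000e-03 -1.550e+00] F [-0.   0.2 -1.2] op 0.5 q [-0.17  0.17  1.6  -0.    1.37  1.38]
toolaxes(cols x,y,z)
 [[ 0.02 -1.    0.01]
 [-1.   -0.02 -0.  ]
 [ 0.   -0.01 -1.  ]]
```

View pics/w4.png

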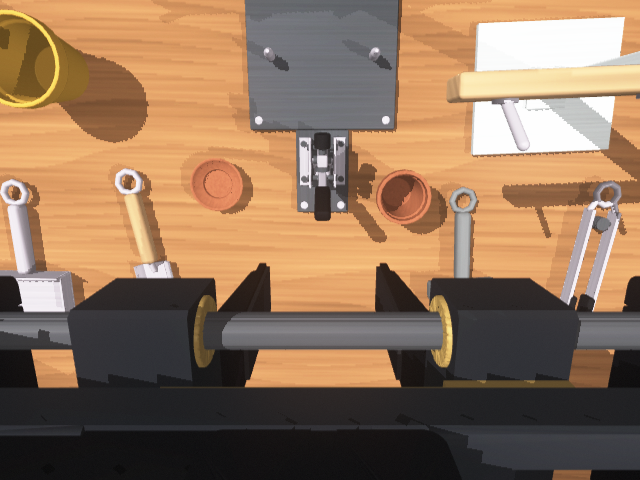

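```bash
python3 -m pendant '[[58,-25,-20,0],[115,-50,-20,-2.2],[172,-75,-20,-2.2],[229,-100,-20,-2.2],[287,-125,-20,-2.2],[287,-125,-20,-2.2],[287,-125,-20,-2.2]]'
python3 - <<'E'
from h import *
s,p=snap('wrist','w5.png'); pr(s)
for q in ['stand_grip']:
    r=vision.find_in(p,q); print(q,[(np.round(w(p,s,x['at'])),round(x['confidence'],2)) for x in r[:2]])
E
```

```text
t: 11.78
eef_pos: [627.6, -302.7, 398.2]
tcp_rot: [-3.14, 0.001, -1.512]
ft_force: [0.1, 0.8, -0.1]
opening: 0.504
t 11.78 pos [ 627.6 -302.7  398.2] rot [-3.140e+00  1.000e-03 -1.512e+00] F [ 0.1  0.8 -0.1] op 0.504 q [-0.54  0.5   1.06  0.    1.57  0.97]
toolaxes(cols x,y,z)
 [[ 0.06 -1.    0.  ]
 [-1.   -0.06  0.  ]
 [-0.   -0.   -1.  ]]
stand_grip [(array([ 621., -306.,  251.]), 0.96)]
```

View pics/w5.png

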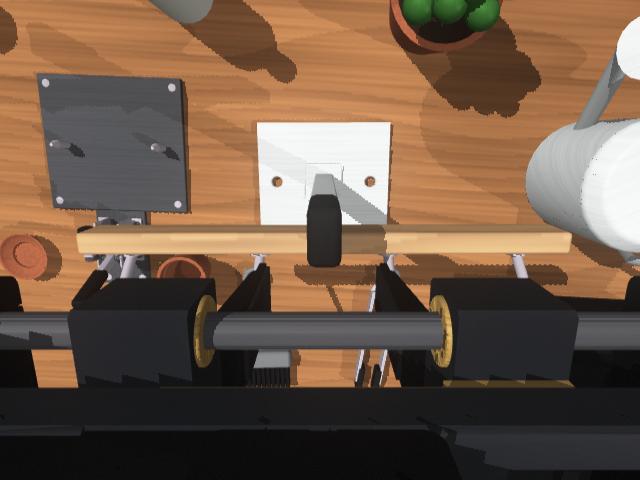

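```bash
python3 -m pendant '[[0,-1,40,0],[0,-1,80,0],[0,-1,110,0],[0,-1,117,0],[0,-1,117,0],[0,-1,117,0]]'; python3 -m pendant '[[0,0,0,0],[0,0,0,0],[0,0,0,0],[0,0,0,0]]' 1
```

```text
t: 12.62
eef_pos: [629.3, -301.5, 284.7]
tcp_rot: [-3.136, -0.002, -1.511]
ft_force: [-1.1, 0.1, 0.3]
opening: 0.5
t: 13.12
eef_pos: [629.4, -301.9, 284.9]
tcp_rot: [-3.136, -0.003, -1.511]
ft_force: [-0.1, -2.9, 1.7]
opening: 0.23
```

```bash
python3 -m pendant '[[0,0,-5,0],[0,0,-20,0],[0,0,-40,0],[0,0,-60,0],[0,0,-72,0],[0,0,-72,0],[0,0,-72,0]]'
python3 - <<'E'
from h import *
s,p=snap('wrist','w6.png'); pr(s)
s,q=snap('scene','s2.png')
print(ray(q,s,(265,396),0),ray(q,s,(400,398),0))
E
```

```text
t: 14.0
eef_pos: [628.7, -301.5, 355.9]
tcp_rot: [-3.137, -0.002, -1.511]
ft_force: [0.2, -0.2, -10.1]
opening: 0.228
t 14.0 pos [ 628.7 -301.5  355.9] rot [-3.137e+00 -2.000e-03 -1.511e+00] F [  0.2  -0.2 -10.1] op 0.228 q [-0.54  0.51  1.15  0.    1.47  0.97]
toolaxes(cols x,y,z)
 [[ 0.06 -1.    0.  ]
 [-1.   -0.06 -0.  ]
 [ 0.   -0.   -1.  ]]
[ 883.13524736 -115.96565918    0.        ] [867.0429221  208.56521048   0.        ]
```

View pics/w6.png

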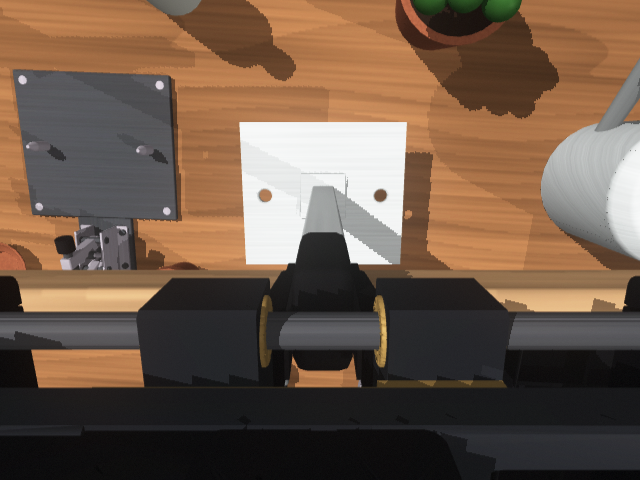

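View pics/s2.png

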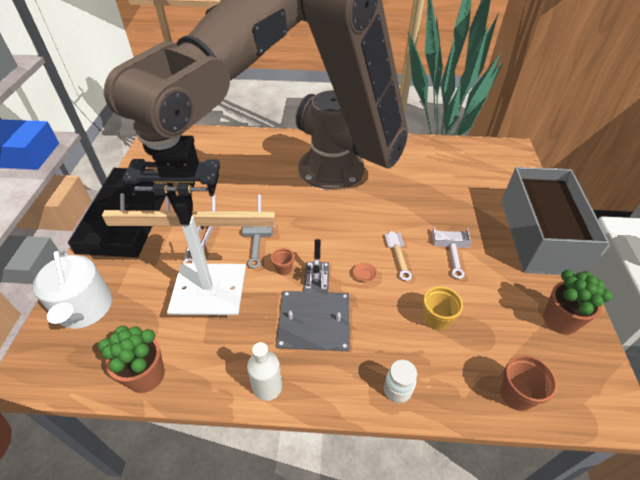

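Run:
```python
from h import *
s=env.state(); p=vision.read_camera('wrist'); im=p['pixels'][:,:,::-1]
b=cv2.resize(im[115:270,235:410],None,fx=3.8,fy=3.8,interpolation=cv2.INTER_CUBIC)
cv2.imwrite('pics/w6b.png',b)
# dark-ish hole centroid: orange saturation inside plate
hsv=cv2.cvtColor(np.ascontiguousarray(im),cv2.COLOR_BGR2HSV)
def cen(u0,v0,r=9):
    m=np.zeros(im.shape[:2],bool)
    m[v0-r:v0+r+1,u0-r:u0+r+1]=hsv[v0-r:v0+r+1,u0-r:u0+r+1,1]>80
    v,u=np.nonzero(m); return u.mean(),v.mean(),len(u),np.ptp(u)+1,np.ptp(v)+1
T=toolT(s)
for c in((265,195),(380,195)):
    k=cen(*c); X=ray(p,s,k[:2],s['eef_pos'][2]-277); print(k,X,np.linalg.inv(T)@np.r_[X,1])
```

```text
(np.float64(265.34513274336285), np.float64(195.12389380530973), 113, np.int64(12), np.int64(12)) [ 626.35731214 -236.46697217   78.86616708] [-6.56197394e+01 -1.63124415e-01  2.76900974e+02  1.00000000e+00]
(np.float64(379.97058823529414), np.float64(195.04901960784315), 102, np.int64(11), np.int64(11)) [ 634.12543675 -364.83170582   78.86616708] [ 6.29796535e+01 -2.24294944e-01  2.77103466e+02  1.00000000e+00]
```

View pics/w6b.png

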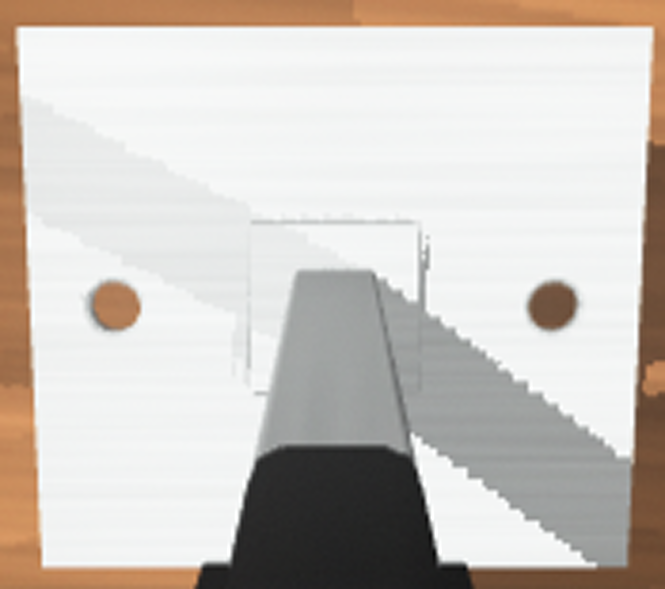

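```bash
python3 -m pendant '[[-20,-4,0,0],[-60,-11,0,0],[-105,-19,0,1],[-150,-27,0,2.2],[-195,-35,0,2.2],[-240,-43,0,2.2],[-270,-49,0,2.2],[-283,-51,0,2.2]]';python3 -m pendant '[[0,0,0,0],[0,0,0,0],[0,0,0,0]]'
python3 - <<'E'
from h import *
s,p=snap('wrist','w7.png'); pr(s)
b=cv2.resize(p['pixels'][100:270,220:420,::-1],None,fx=3.5,fy=3.5,interpolation=cv2.INTER_CUBIC)
cv2.imwrite('pics/w7b.png',b)
s,p=snap('scene','s3.png')
b=cv2.resize(p['pixels'][230:370,240:400,::-1],None,fx=4,fy=4,interpolation=cv2.INTER_CUBIC)
cv2.imwrite('pics/s3b.png',b)
E
```

```text
t: 15.15
eef_pos: [662.7, -13.7, 355.6]
tcp_rot: [-3.137, -0.001, -1.547]
ft_force: [-0.1, -0.1, -8.7]
opening: 0.231
t: 15.52
eef_pos: [662.6, -14.7, 355.6]
tcp_rot: [-3.137, -0.001, -1.548]
ft_force: [0.3, -0.2, -9.9]
opening: 0.23
t 15.53 pos [662.6 -14.7 355.6] rot [-3.137e+00 -1.000e-03 -1.548e+00] F [ 0.3 -0.2 -9.9] op 0.23 q [-0.12  0.45  1.25 -0.    1.43  1.43]
toolaxes(cols x,y,z)
 [[ 0.02 -1.    0.  ]
 [-1.   -0.02 -0.  ]
 [ 0.   -0.   -1.  ]]
```

View pics/w7b.png

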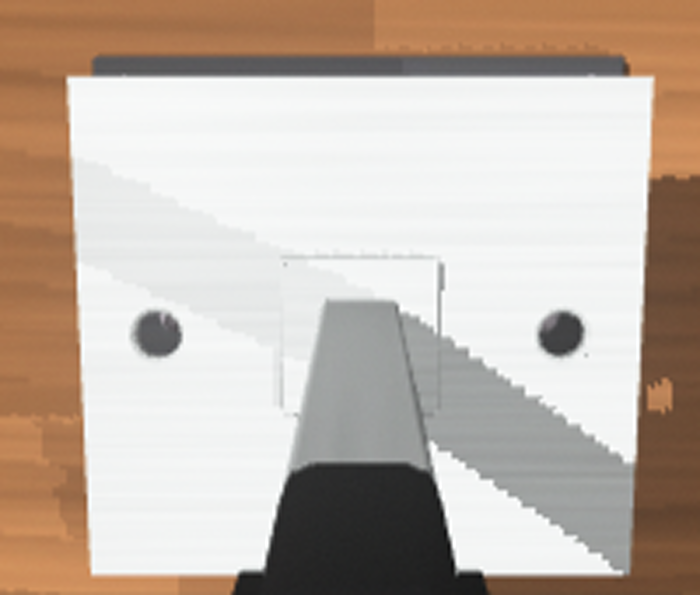

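View pics/s3b.png

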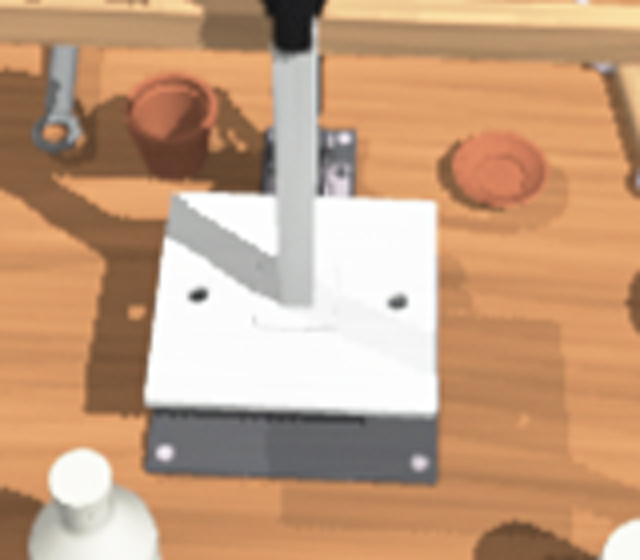

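Run:
```python
from h import *
s=env.state(); p=vision.read_camera('wrist')
f=lambda u,v:(220+u/3.5,100+v/3.5)
print('back edge',ray(p,s,f(94,57),8),ray(p,s,f(627,57),8))
h=[ray(p,s,f(*c),78.7) for c in((157,333),(561,333))]
print('holes',*h,(h[0]+h[1])/2)
for X in h: 
    u=proj(p,s,[X[0],X[1],40]); print('aligned tip would be at crop',(u-[220,100])*3.5)
print('tips',ray(p,s,f(166,320),40),ray(p,s,f(562,322),40))
print('plate back edge',ray(p,s,f(68,77),78.7),ray(p,s,f(653,77),78.7))
cv2.imwrite('pics/w7c.png',cv2.resize(p['pixels'][180:210,250:400,::-1],None,fx=5,fy=5,interpolation=cv2.INTER_NEAREST))
```

```text
back edge [750.10786318  82.41582588   8.        ] [ 754.41938431 -106.55124968    8.        ]
holes [662.4787744   51.29993966  78.7       ] [665.3926512  -78.13086752  78.7       ] [663.9357128  -13.41546393  78.7       ]
aligned tip would be at crop [172.41658493 317.20289244]
aligned tip would be at crop [545.2190884  317.20962269]
tips [661.45384719  53.53607082  40.        ] [663.85577314 -84.05437211  40.        ]
plate back edge [740.94744781  77.73880877  78.7       ] [ 745.0428252  -101.92090201   78.7       ]
```

View pics/w7c.png

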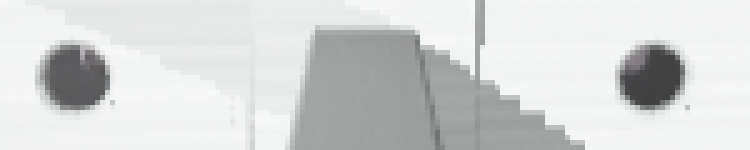

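```bash
python3 -m pendant '[[0.5,0.7,10,0],[0.5,0.7,20,0],[0.5,0.7,28,0],[0.5,0.7,28,0]]'
python3 - <<'E'
from h import *
s,p=snap('wrist','w8.png'); pr(s)
cv2.imwrite('pics/w8c.png',cv2.resize(p['pixels'][180:210,250:400,::-1],None,fx=5,fy=5,interpolation=cv2.INTER_NEAREST))
E
```

```text
t: 16.18
eef_pos: [661.9, -14.8, 326.6]
tcp_rot: [-3.139, -0.001, -1.548]
ft_force: [-0.1, -0.0, -8.5]
opening: 0.231
t 16.18 pos [661.9 -14.8 326.6] rot [-3.139e+00 -1.000e-03 -1.548e+00] F [-0.1 -0.  -8.5] op 0.231 q [-0.12  0.47  1.3  -0.    1.37  1.43]
toolaxes(cols x,y,z)
 [[ 0.02 -1.    0.  ]
 [-1.   -0.02 -0.  ]
 [ 0.   -0.   -1.  ]]
```

View pics/w8c.png

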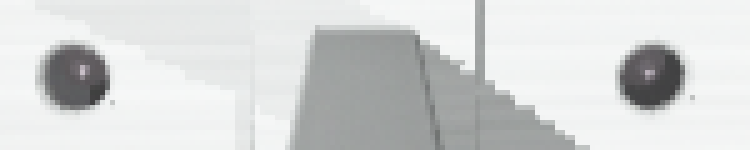

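```bash
python3 -m pendant '[[0,0,6,0],[0,0,12,0],[0,0,18,0],[0,0,18,0]]'; python3 -m pendant '[[0,0,5,0],[0,0,10,0],[0,0,14,0],[0,0,14,0]]'
```

```text
t: 16.73
eef_pos: [662.0, -14.9, 308.6]
tcp_rot: [-3.139, -0.001, -1.548]
ft_force: [0.1, 1.0, -8.4]
opening: 0.233
t: 17.23
eef_pos: [661.9, -14.8, 294.2]
tcp_rot: [-3.139, -0.001, -1.548]
ft_force: [-0.4, -0.9, -9.2]
opening: 0.232
```

```bash
python3 -m pendant '[[0,0,1,0],[0,0,2,0],[0,0,2,0],[0,0,2,0]]'
```

```text
t: 17.73
eef_pos: [662.0, -15.0, 292.9]
tcp_rot: [-3.138, -0.001, -1.548]
ft_force: [-2.6, -0.9, -1.1]
opening: 0.232
```

```bash
python3 -m pendant '[[0,0,1,0],[0,0,1,0],[0,0,1,0]]' 0.5; python3 -m pendant '[[0,0,-30,0],[0,0,-90,0],[0,0,-150,0],[0,0,-150,0],[0,0,-150,0]]'
python3 - <<'E'
from h import *
s,p=snap('wrist','w9.png'); pr(s)
cv2.imwrite('pics/w9c.png',cv2.resize(p['pixels'][90:290,200:450,::-1],None,fx=3,fy=3,interpolation=cv2.INTER_CUBIC))
s,p=snap('side','d9.png'); cv2.imwrite('pics/d9c.png',cv2.resize(p['pixels'][200:350,270:470,::-1],None,fx=4,fy=4,interpolation=cv2.INTER_CUBIC))
E
```

```text
t: 18.1
eef_pos: [662.1, -14.9, 292.1]
tcp_rot: [-3.138, -0.001, -1.548]
ft_force: [-0.2, 0.3, -0.1]
opening: 0.472
t: 18.73
eef_pos: [661.4, -14.7, 441.5]
tcp_rot: [-3.139, -0.001, -1.548]
ft_force: [-0.0, 0.9, -0.4]
opening: 0.502
t 18.73 pos [661.4 -14.7 441.5] rot [-3.139e+00 -1.000e-03 -1.548e+00] F [-0.   0.9 -0.4] op 0.502 q [-0.12  0.43  1.08 -0.    1.63  1.43]
toolaxes(cols x,y,z)
 [[ 0.02 -1.    0.  ]
 [-1.   -0.02 -0.  ]
 [ 0.   -0.   -1.  ]]
```

View pics/w9c.png

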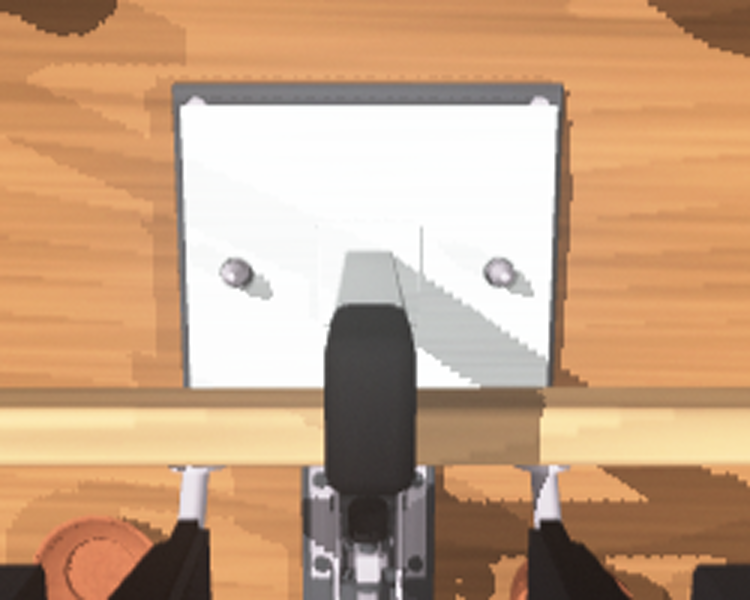

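View pics/d9c.png

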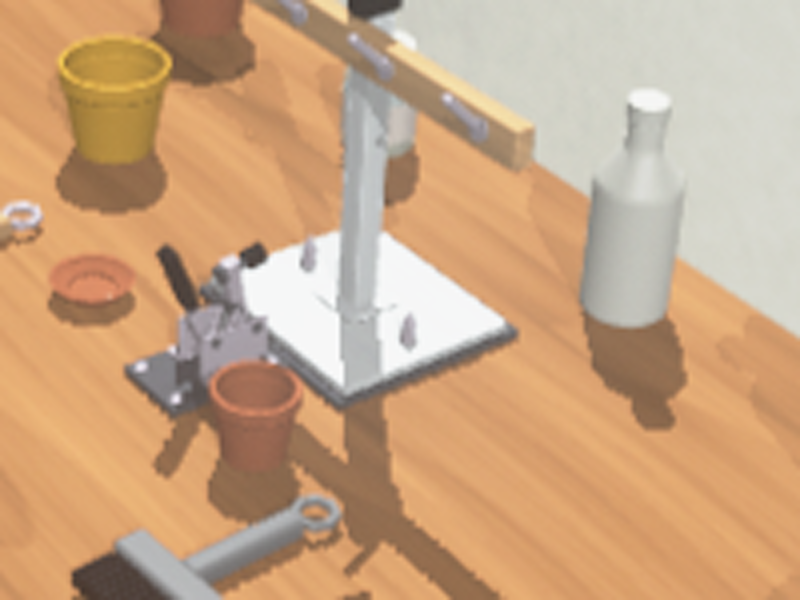

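```bash
python3 -m pendant '[[0,60,0,0],[0,120,0,0],[0,164,60,0],[0,164,120,0],[0,164,180,0],[0,164,200,0],[0,164,200,0]]'
python3 - <<'E'
from h import *
s,p=snap('wrist','w10.png'); pr(s)
E
```

```text
t: 19.7
eef_pos: [496.7, -18.5, 238.4]
tcp_rot: [3.138, 0.0, -1.548]
ft_force: [0.4, 0.3, -0.4]
opening: 0.5
t 19.7 pos [496.7 -18.5 238.4] rot [ 3.138  0.    -1.548] F [ 0.4  0.3 -0.4] op 0.5 q [-0.17  0.28  1.83 -0.    1.03  1.38]
toolaxes(cols x,y,z)
 [[ 0.02 -1.   -0.  ]
 [-1.   -0.02  0.  ]
 [-0.    0.   -1.  ]]
```

View pics/w10.png

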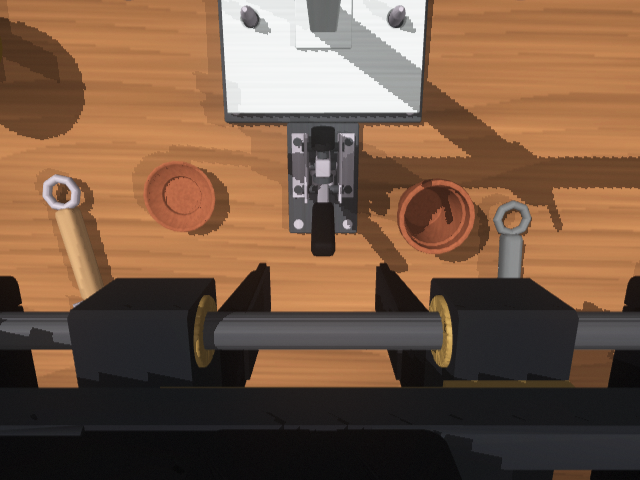

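```bash
python3 -m pendant '[[0,0,60,0],[0,0,110,0],[0,0,145,0],[0,0,151,0],[0,0,151,0]]'; python3 -m pendant '[[0,0,0,0],[0,0,0,0],[0,0,0,0],[0,0,0,0]]' 0.83
```

```text
t: 20.38
eef_pos: [498.3, -18.8, 90.1]
tcp_rot: [-3.141, -0.001, -1.548]
ft_force: [0.1, 0.2, 0.6]
opening: 0.5
t: 20.88
eef_pos: [498.4, -18.6, 90.4]
tcp_rot: [-3.14, -0.0, -1.548]
ft_force: [-0.7, 2.7, 5.2]
opening: 0.184
```

```bash
python3 -m pendant '[[0,5,1.2,0],[0,10.3,2.9,0],[0,19.9,7.2,0],[0,28.8,12.9,0],[0,36.8,20,0],[0,43.6,28.1,0],[0,43.6,28.1,0]]'
```

```text
t: 21.75
eef_pos: [454.8, -19.6, 62.2]
tcp_rot: [-3.14, -0.0, -1.548]
ft_force: [1.4, 2.4, 2.4]
opening: 0.187
```

```bash
python3 -m pendant '[[0,5.5,9,0],[0,9.6,18.8,0],[0,12.2,29.1,0],[0,13,34,0],[0,13.2,37,0],[0,13.2,40,0],[0,13.2,40,0]]'
```

```text
t: 22.62
eef_pos: [441.0, -19.8, 22.1]
tcp_rot: [3.141, 0.0, -1.548]
ft_force: [-3.3, -1.3, 2.5]
opening: 0.188
```

```bash
python3 -m pendant '[[0,0,3,0],[0,0,5,0],[0,0,5,0]]'
```

```text
t: 23.0
eef_pos: [441.2, -19.8, 17.9]
tcp_rot: [-3.141, -0.0, -1.548]
ft_force: [-6.6, 0.2, 22.5]
opening: 0.191
```

```bash
python3 -m pendant '[[0,0,0,0],[0,0,0,0],[0,0,0,0]]' 0.5; python3 -m pendant '[[0,0,-50,0],[0,0,-110,0],[0,0,-170,0],[0,0,-230,0],[0,0,-280,0],[0,0,-280,0]]'
python3 - <<'E'
from h import *
s,p=snap('wrist','w11.png'); pr(s)
s,p=snap('side','d11.png'); cv2.imwrite('pics/d11c.png',cv2.resize(p['pixels'][200:350,270:470,::-1],None,fx=4,fy=4,interpolation=cv2.INTER_CUBIC))
E
```

```text
t: 23.38
eef_pos: [441.3, -19.9, 17.8]
tcp_rot: [-3.141, -0.0, -1.548]
ft_force: [-0.8, -0.5, 0.7]
opening: 0.447
t: 24.12
eef_pos: [442.2, -19.9, 300.8]
tcp_rot: [-3.135, -0.002, -1.548]
ft_force: [0.0, 0.4, -0.4]
opening: 0.501
t 24.12 pos [442.2 -19.9 300.8] rot [-3.135e+00 -2.000e-03 -1.548e+00] F [ 0.   0.4 -0.4] op 0.501 q [-0.19  0.13  1.86 -0.    1.15  1.35]
toolaxes(cols x,y,z)
 [[ 0.02 -1.    0.01]
 [-1.   -0.02 -0.  ]
 [ 0.   -0.01 -1.  ]]
```

View pics/w11.png

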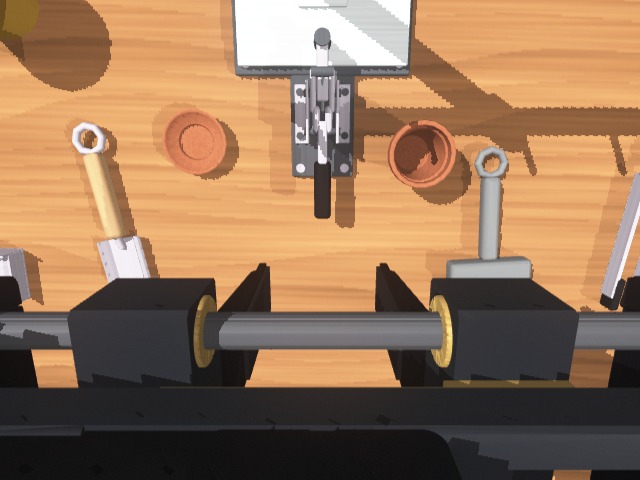

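View pics/d11c.png

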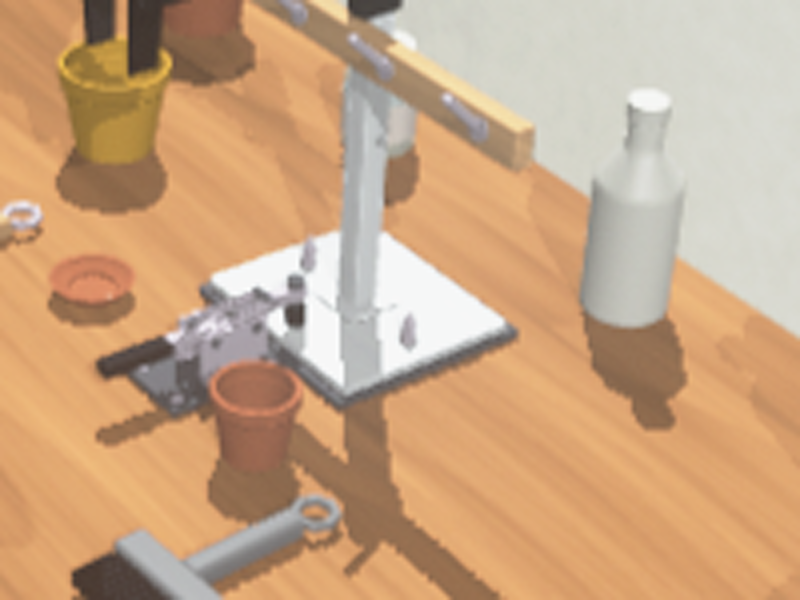

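Run:
```python
from h import *
s=env.state(); p=vision.read_camera('side')
D=np.array([662.3,-14.7,0]); Rz=Ro.from_euler('z',.022).as_matrix()
for th in(-.03,0,.06,.12,.2):
    f=lambda r:np.round((proj(p,s,D+Rz@np.array([-150-r*np.cos(th),0,40+r*np.sin(th)]))-[270,200])*4,0)
    print(th,f(92),f(48))
s,q=snap('scene','s4.png')
for n in ['broom','trowel','grabber','dustpan','broom_eye','trowel_eye','grabber_eye','dustpan_eye']:
    r=vision.find_in(q,n); print(n,[(np.round(w(q,s,x['at'])),round(x['confidence'],2)) for x in r[:1]])
```

```text
-0.03 [ 98. 375.] [147. 355.]
0 [ 97. 372.] [147. 353.]
0.06 [ 98. 365.] [147. 350.]
0.12 [ 98. 359.] [148. 347.]
0.2 [ 99. 351.] [148. 342.]
broom [(array([ 363., -212.,   22.]), 0.96)]
trowel [(array([390., 229.,  15.]), 0.68)]
grabber [(array([ 422., -403.,   15.]), 0.71)]
dustpan [(array([371., 399.,  18.]), 0.86)]
broom_eye [(array([ 363., -219.,   20.]), 0.93)]
trowel_eye [(array([391., 231.,  14.]), 0.87)]
grabber_eye [(array([ 420., -398.,   14.]), 0.66)]
dustpan_eye [(array([369., 390.,  15.]), 0.73)]
```

View pics/s4.png

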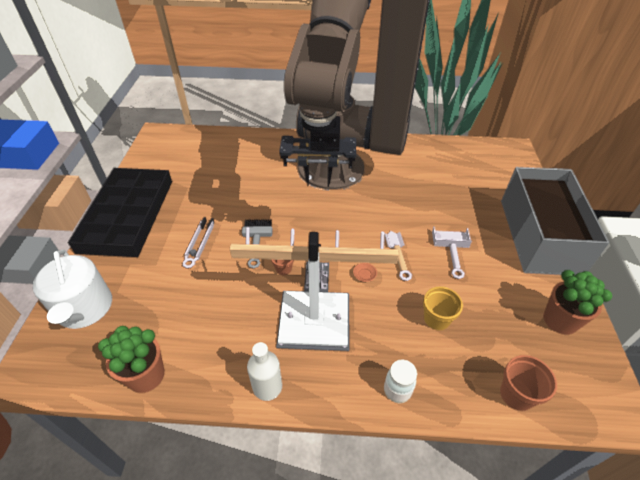

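Run:
```python
from h import *
s,p=snap('side','d12.png')
cv2.imwrite('pics/d12c.png',cv2.resize(p['pixels'][262:312,285:375,::-1],None,fx=8,fy=8,interpolation=cv2.INTER_CUBIC))
D=np.array([662.3,-14.7,0]); Rz=Ro.from_euler('z',.022).as_matrix()
for th in(0,.06,.12,.2):
    f=lambda r:np.round((proj(p,s,D+Rz@np.array([-150-r*np.cos(th),0,40+r*np.sin(th)]))-[285,262])*8,0)
    print(th,f(92),f(48),f(0))
# tongue corner, hinge base reference
for X in([-180,0,8],[-62,0,16],[-80,-90,16]): print(X,np.round((proj(p,s,D+Rz@np.array(X))-[285,262])*8))
```

```text
0 [ 75. 247.] [174. 210.] [280. 171.]
0.06 [ 75. 235.] [175. 204.] [280. 171.]
0.12 [ 76. 222.] [175. 197.] [280. 171.]
0.2 [ 79. 205.] [177. 188.] [280. 171.]
[-180, 0, 8] [214. 264.]
[-62, 0, 16] [464. 152.]
[-80, -90, 16] [566. 280.]
```

View pics/d12c.png

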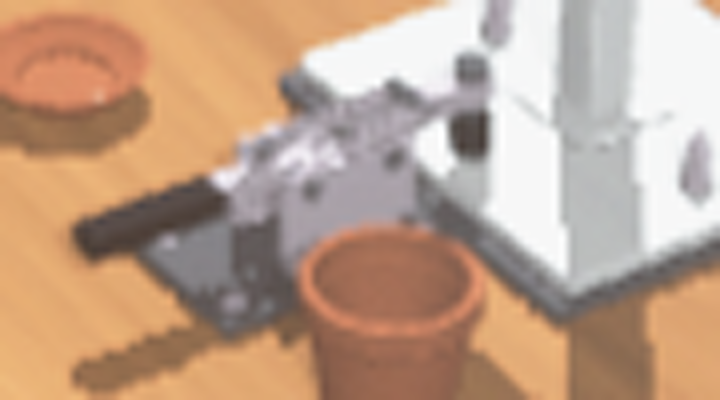

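```bash
cat >> h.py <<'E'
def tool_from(p,s,eye,hp,zh=18):
    e=ray(p,s,eye,10); h=ray(p,s,hp,zh); d=(e-h)[:2]; L=np.hypot(*d); d/=L
    yaw=np.arctan2(d[1],d[0]); o=e[:2]-75*d
    print('eye',np.round(e,1),'yaw',round(yaw,3),'L',round(L,1),'origin',np.round(o,1)); return o,yaw
def go(s,xy,z,tyaw=None):
    """rows numbers to get to tcp xy,z with tool yaw (grip yaw = tyaw-pi/2)"""
    T=toolT(s); d=np.array([xy[0],xy[1],z])-T[:3,3]; d=T[:3,:3].T@d
    yw=s['tcp_rot'][2]; t=0 if tyaw is None else -np.degrees(tyaw-np.pi/2-yw)
    print('GO tx,ty,tz,turn',np.round(d,1),round(t,2))
E
python3 - <<'E'
from h import *
s=env.state(); p=vision.read_camera('wrist')
o,y=tool_from(p,s,(491.5,163),(488.5,256)); go(s,o,120,y)
o,y=tool_from(p,s,(89,138),(124,237)); go(s,o,120,y)
E
```

```text
eye [ 480.5 -208.    10. ] yaw 0.06 L 107.1 origin [ 405.6 -212.5]
GO tx,ty,tz,turn [191.8  40.  177.6] -2.15
eye [497.6 242.1  10. ] yaw 0.282 L 115.2 origin [425.5 221.3]
GO tx,ty,tz,turn [-241.4   10.2  177.5] -14.83
```

```bash
python3 -m pendant '[[60,12,20,0],[120,24,40,-2.2],[180,38,80,-2.2],[192,40,120,-2.2],[192,40,120,-2.2],[192,40,120,-2.2]]';  python3 - <<'E'
from h import *
s,p=snap('wrist','w13.png'); pr(s)
cv2.imwrite('pics/w13c.png',cv2.resize(p['pixels'][0:300,200:440,::-1],None,fx=2,fy=2,interpolation=cv2.INTER_CUBIC))
E
```

```text
t: 25.58
eef_pos: [406.1, -212.4, 178.7]
tcp_rot: [-3.141, -0.001, -1.51]
ft_force: [-0.2, -0.0, 0.5]
opening: 0.497
t 25.57 pos [ 406.1 -212.4  178.7] rot [-3.141e+00 -1.000e-03 -1.510e+00] F [-0.2 -0.   0.5] op 0.497 q [-0.63  0.3   2.    0.    0.84  0.88]
toolaxes(cols x,y,z)
 [[ 0.06 -1.    0.  ]
 [-1.   -0.06 -0.  ]
 [ 0.   -0.   -1.  ]]
```

View pics/w13c.png

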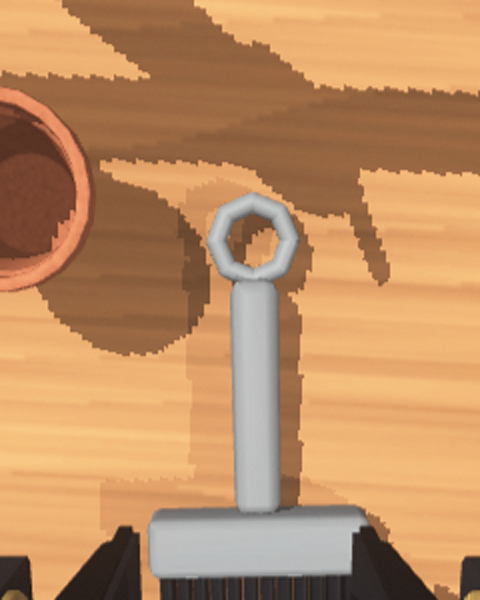

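Run:
```python
from h import *
s=env.state(); p=vision.read_camera('wrist')
o,y=tool_from(p,s,(326.5,119),(329.2,250),20); go(s,o,5,y); go(s,o,60,y)
print(np.round(np.linalg.inv(toolT(s))@np.r_[ray(p,s,(326.5,119),10),1],1))
```

```text
eye [ 484.9 -209.3   10. ] yaw 0.085 L 108.0 origin [ 410.2 -215.7]
GO tx,ty,tz,turn [  3.4  -3.4 174.1] -1.3
GO tx,ty,tz,turn [  3.5  -3.5 119.1] -1.3
[  1.7 -78.3 169.2   1. ]
```

```bash
python3 -m pendant '[[3.4,-3.4,60,-1.3],[3.4,-3.4,120,-1.3],[3.4,-3.4,160,-1.3],[3.4,-3.4,174,-1.3],[3.4,-3.4,174,-1.3],[3.4,-3.4,174,-1.3]]'; python3 -m pendant '[[0,0,0,0],[0,0,0,0],[0,0,0,0],[0,0,0,0]]' 1; python3 -m pendant '[[0,0,-20,0],[0,0,-60,0],[0,0,-110,0],[0,0,-170,0],[0,0,-220,0],[0,0,-220,0]]'
python3 - <<'E'
from h import *
s,p=snap('wrist','w14.png'); pr(s)
cv2.imwrite('pics/w14c.png',cv2.resize(p['pixels'][0:300,200:440,::-1],None,fx=2,fy=2,interpolation=cv2.INTER_CUBIC))
E
```

```text
t: 26.42
eef_pos: [411.2, -215.9, 6.8]
tcp_rot: [-3.137, -0.003, -1.485]
ft_force: [0.3, -0.2, 0.2]
opening: 0.498
t: 26.92
eef_pos: [411.3, -216.0, 7.0]
tcp_rot: [-3.137, -0.004, -1.485]
ft_force: [-1.0, 0.0, 7.1]
opening: 0.211
t: 27.68
eef_pos: [411.1, -215.9, 230.0]
tcp_rot: [-3.132, -0.008, -1.485]
ft_force: [-1.0, 0.1, -1.8]
opening: 0.208
t 27.68 pos [ 411.1 -215.9  230. ] rot [-3.132 -0.008 -1.485] F [-1.   0.1 -1.8] op 0.208 q [-0.63  0.24  1.92  0.    0.97  0.86]
toolaxes(cols x,y,z)
 [[ 0.09 -1.    0.01]
 [-1.   -0.09 -0.01]
 [ 0.01 -0.01 -1.  ]]
```

View pics/w14c.png

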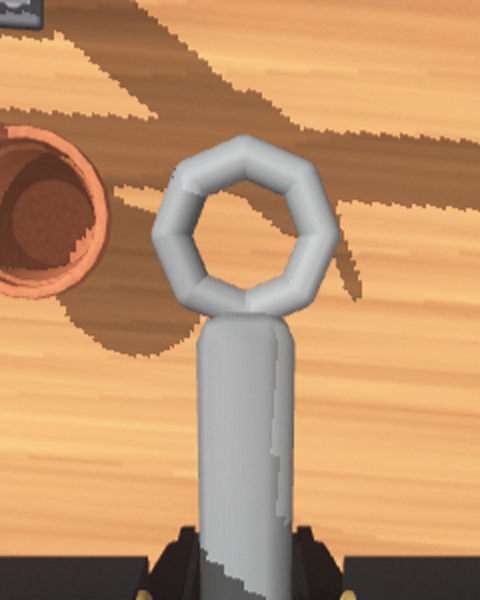

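```bash
cat >> h.py <<'E'
D=np.array([662.3,-14.3,8.]); DY=.022
def stand(X): return D+Ro.from_euler('z',DY).as_matrix()@np.array(X,float)
def pegpt(k,sl): 
    y={1:157.5,2:52.5,3:-52.5,4:-157.5}[k]; c=(sl)*np.sqrt(.5)
    return stand([-37.5-c+12*np.sqrt(.5),y,258.5+c-12*np.sqrt(.5)])
def eyetool(p,s,uv,up=3):
    X=ray(p,s,uv,s['eef_pos'][2]+up); return (np.linalg.inv(toolT(s))@np.r_[X,1])[:3]
def goeye(s,et,k,sl,dz=0):
    """tcp target so that eye (tool coords et) sits on peg k at slide sl, tool yaw DY"""
    T=Ro.from_euler('xyz',[np.pi,0,DY-np.pi/2]).as_matrix()
    t=pegpt(k,sl)+[0,0,dz]-T@et
    print('peg',k,'s',sl,'eye target',np.round(pegpt(k,sl),1),'tcp',np.round(t,1)); go(s,t[:2],t[2],DY)
E
python3 - <<'E'
from h import *
s=env.state(); p=vision.read_camera('wrist')
e=eyetool(p,s,(323,114)); print(e)
goeye(s,e,3,60,40); goeye(s,e,3,60,0)
E
```

```text
[ -1.44333942 -73.98971054  -2.53321539]
peg 3 s 60 eye target [592.  -68.4 300.4] tcp [518.1 -71.4 337.9]
GO tx,ty,tz,turn [-133.6 -120.4 -110. ] 3.64
peg 3 s 60 eye target [592.  -68.4 300.4] tcp [518.1 -71.4 297.9]
GO tx,ty,tz,turn [-133.8 -120.1  -70. ] 3.64
```

```bash
python3 -m pendant '[[-10,-10,-40,0],[-30,-30,-80,0],[-60,-55,-110,0],[-95,-85,-110,2],[-125,-112,-110,3.6],[-133.6,-120.4,-110,3.6],[-133.6,-120.4,-110,3.6],[-133.6,-120.4,-110,3.6]]'
python3 - <<'E'
from h import *
s,p=snap('wrist','w15.png'); pr(s)
for n in ('side','scene'):
    s,q=snap(n,n+'15.png')
    for k in [[1,-74,-2.5],[0,0,-3],[0,60,-3]]:
        X=(toolT(s)@np.r_[k,1])[:3]; print(n,np.round(proj(q,s,X),1))
E
```

```text
t: 28.78
eef_pos: [517.4, -72.1, 335.9]
tcp_rot: [-3.138, -0.003, -1.549]
ft_force: [-0.2, -0.8, -0.5]
opening: 0.212
t 28.77 pos [517.4 -72.1 335.9] rot [-3.138e+00 -3.000e-03 -1.549e+00] F [-0.2 -0.8 -0.5] op 0.212 q [-0.26  0.23  1.63 -0.    1.27  1.29]
toolaxes(cols x,y,z)
 [[ 0.02 -1.    0.  ]
 [-1.   -0.02 -0.  ]
 [ 0.   -0.   -1.  ]]
side [356.  195.7]
side [334.2 201.9]
side [315.9 207.3]
scene [290.2 211.3]
scene [293.4 189.7]
scene [295.4 173.8]
```

View pics/w15.png

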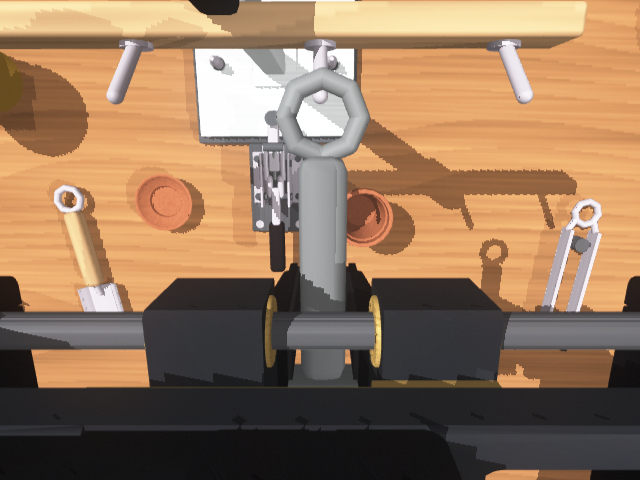

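View pics/side15.png

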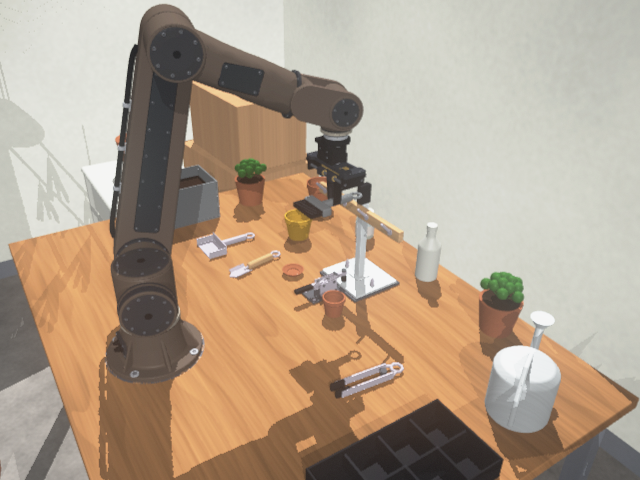

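Run:
```python
from h import *
s=env.state(); p=vision.read_camera('wrist')
for k in (2,3,4): print(k,'tip',np.round(proj(p,s,pegpt(k,45)),1),'root',np.round(proj(p,s,pegpt(k,0)),1))
print('eye', np.round(proj(p,s,(toolT(s)@np.r_[-1.44,-74,-2.5,1])[:3]),1))
cv2.imwrite('pics/w15c.png',cv2.resize(p['pixels'][30:170,240:400,::-1],None,fx=4,fy=4,interpolation=cv2.INTER_CUBIC))
s,q=snap('side','x.png')
cv2.imwrite('pics/side15c.png',cv2.resize(q['pixels'][170:250,280:420,::-1],None,fx=5,fy=5,interpolation=cv2.INTER_CUBIC))
```

```text
2 tip [116.5  96.4] root [137.3  43.3]
3 tip [321.1  96.4] root [321.   43.3]
4 tip [524.9  96.4] root [504.1  43.4]
eye [322.8 113.7]
```

View pics/w15c.png

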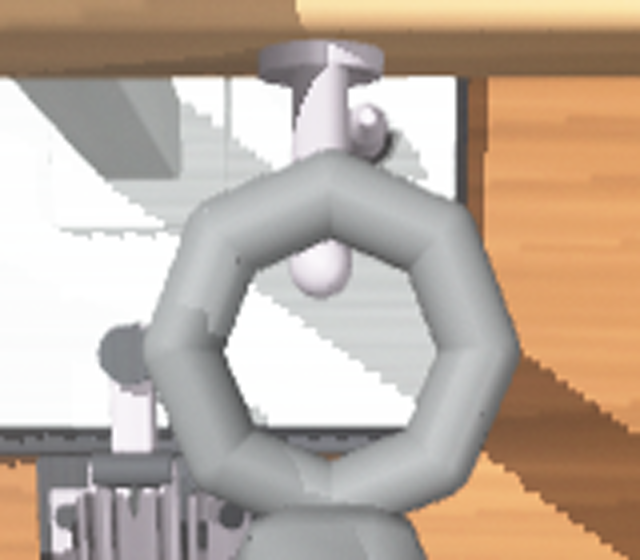

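View pics/side15c.png

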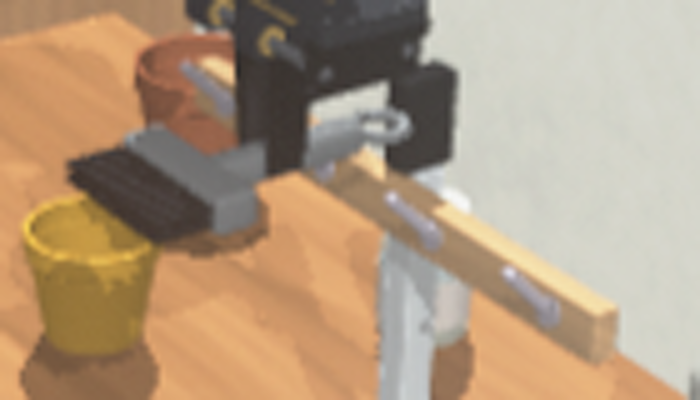

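```bash
python3 - <<'E'
from h import *
s=env.state(); e=np.array([-1.44,-74,-3])
for q in (60,48,30,15): goeye(s,e,3,q)
E
python3 -m pendant '[[-0.7,-0.7,12,0],[-0.7,-0.7,25,0],[-0.7,-3,33,0],[-0.7,-5,40,0],[-0.7,-8,44,0],[-0.7,-8,44,0]]';python3 - <<'E'
from h import *
s=env.state(); pr(s); e=np.array([-1.44,-74,-3])
for q in (60,48,30,15): goeye(s,e,3,q)
s,p=snap('wrist','x.png'); cv2.imwrite('pics/w16c.png',cv2.resize(p['pixels'][30:170,240:400,::-1],None,fx=4,fy=4,interpolation=cv2.INTER_CUBIC))
for k in (45,): print(k,'tip',np.round(proj(p,s,pegpt(3,45)),1))
E
```

```text
peg 3 s 60 eye target [592.  -68.4 300.4] tcp [518.1 -71.4 297.4]
GO tx,ty,tz,turn [-0.6 -0.2 39.2] -0.01
peg 3 s 48 eye target [600.5 -68.2 292. ] tcp [526.6 -71.2 289. ]
GO tx,ty,tz,turn [-0.6 -8.7 47.8] -0.01
peg 3 s 30 eye target [613.2 -67.9 279.2] tcp [539.3 -71.  276.2]
GO tx,ty,tz,turn [ -0.7 -21.4  60.5] -0.01
peg 3 s 15 eye target [623.8 -67.7 268.6] tcp [549.9 -70.7 265.6]
GO tx,ty,tz,turn [ -0.7 -31.9  71.2] -0.01
t: 29.78
eef_pos: [526.1, -71.1, 292.5]
tcp_rot: [-3.137, -0.003, -1.549]
ft_force: [0.3, -0.2, -1.7]
opening: 0.206
t 29.77 pos [526.1 -71.1 292.5] rot [-3.137e+00 -3.000e-03 -1.549e+00] F [ 0.3 -0.2 -1.7] op 0.206 q [-0.26  0.28  1.68 -0.    1.17  1.29]
toolaxes(cols x,y,z)
 [[ 0.02 -1.    0.  ]
 [-1.   -0.02 -0.  ]
 [ 0.   -0.   -1.  ]]
peg 3 s 60 eye target [592.  -68.4 300.4] tcp [518.1 -71.4 297.4]
GO tx,ty,tz,turn [ 0.1  8.  -5. ] -0.0
peg 3 s 48 eye target [600.5 -68.2 292. ] tcp [526.6 -71.2 289. ]
GO tx,ty,tz,turn [ 0.1 -0.5  3.5] -0.0
peg 3 s 30 eye target [613.2 -67.9 279.2] tcp [539.3 -71.  276.2]
GO tx,ty,tz,turn [  0.1 -13.2  16.3] -0.0
peg 3 s 15 eye target [623.8 -67.7 268.6] tcp [549.9 -70.7 265.6]
GO tx,ty,tz,turn [  0.  -23.7  27. ] -0.0
45 tip [323.1 107.8]
```

View pics/w16c.png

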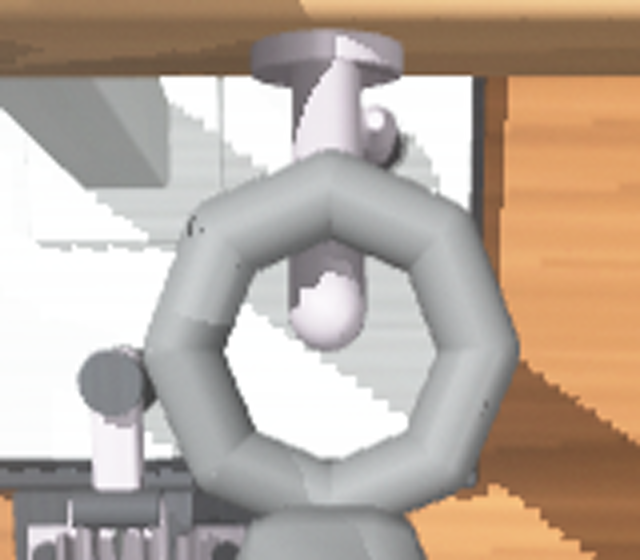

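```bash
python3 -m pendant '[[0,-0.5,3.5,0],[0,-4,7,0],[0,-8,11,0],[0,-13,16.3,0],[0,-13,16.3,0]]';python3 - <<'E'
from h import *
s=env.state(); pr(s); e=np.array([-1.44,-74,-3])
for q in (30,15): goeye(s,e,3,q)
s,p=snap('wrist','x.png'); cv2.imwrite('pics/w17c.png',cv2.resize(p['pixels'][30:170,240:400,::-1],None,fx=4,fy=4,interpolation=cv2.INTER_CUBIC))
E
```

```text
t: 30.45
eef_pos: [539.2, -70.9, 275.8]
tcp_rot: [-3.138, -0.003, -1.549]
ft_force: [-0.5, 0.3, -0.7]
opening: 0.209
t 30.45 pos [539.2 -70.9 275.8] rot [-3.138e+00 -3.000e-03 -1.549e+00] F [-0.5  0.3 -0.7] op 0.209 q [-0.25  0.31  1.68 -0.    1.15  1.3 ]
toolaxes(cols x,y,z)
 [[ 0.02 -1.    0.  ]
 [-1.   -0.02 -0.  ]
 [ 0.   -0.   -1.  ]]
peg 3 s 30 eye target [613.2 -67.9 279.2] tcp [539.3 -71.  276.2]
GO tx,ty,tz,turn [ 0.1 -0.  -0.4] 0.0
peg 3 s 15 eye target [623.8 -67.7 268.6] tcp [549.9 -70.7 265.6]
GO tx,ty,tz,turn [  0.1 -10.6  10.3] 0.0
```

View pics/w17c.png

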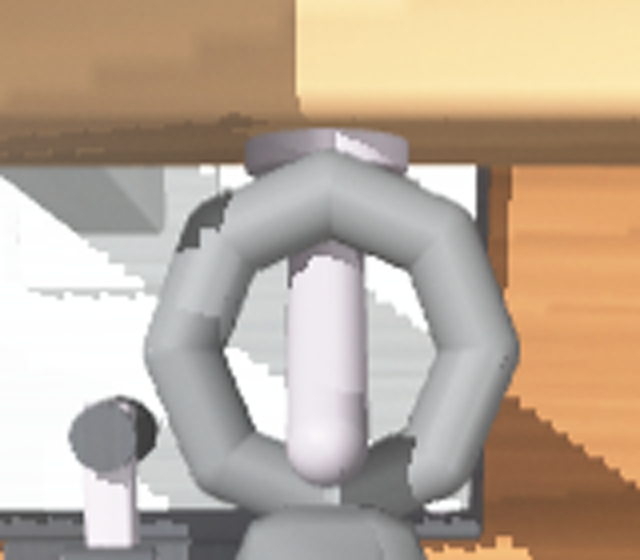

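```bash
python3 -m pendant '[[0,-3.5,3.5,0],[0,-7,7,0],[0,-10,9.7,0],[0,-10,9.7,0]]'; python3 -m pendant '[[0,0,0,0],[0,0,0,0],[0,0,0,0],[0,0,0,0],[0,0,0,0],[0,0,0,0]]' 0.45
python3 - <<'E'
from h import *
s,p=snap('wrist','w18.png'); s,q=snap('side','d18.png')
cv2.imwrite('pics/d18c.png',cv2.resize(q['pixels'][140:320,280:440,::-1],None,fx=3.3,fy=3.3,interpolation=cv2.INTER_CUBIC))
E
```

```text
t: 31.0
eef_pos: [548.0, -70.6, 265.9]
tcp_rot: [-3.141, -0.003, -1.549]
ft_force: [-8.8, 0.3, 0.9]
opening: 0.205
t: 31.75
eef_pos: [548.1, -70.6, 265.9]
tcp_rot: [-3.141, -0.003, -1.549]
ft_force: [0.2, -0.5, -0.2]
opening: 0.549
```

View pics/w18.png

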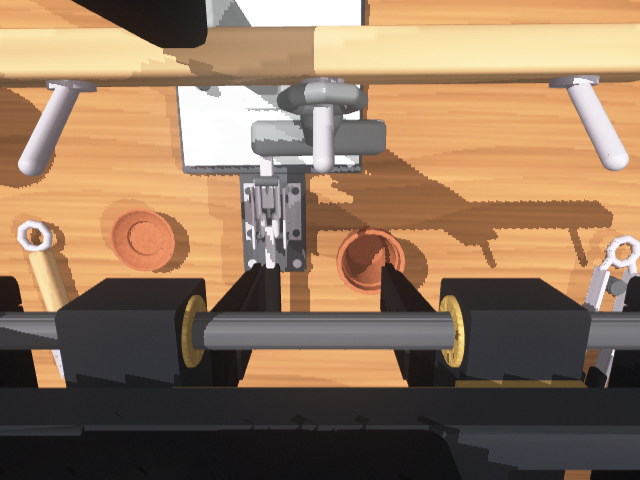

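View pics/d18c.png

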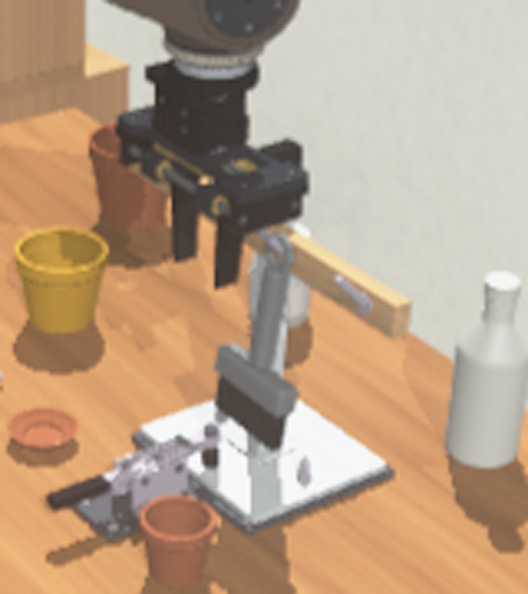

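```bash
python3 -m pendant '[[0,50,-20,0],[50,80,-20,0],[110,100,-20,0],[170,120,-20,0],[230,140,0,0],[290,145,30,0],[322,145,60,0],[322,145,60,0]]' 0.5; python3 -m pendant '[[0,0,0,0],[0,0,0,0]]'
python3 - <<'E'
from h import *
s,p=snap('wrist','w19.png');pr(s)
E
```

```text
t: 32.85
eef_pos: [409.1, -397.5, 203.9]
tcp_rot: [3.139, 0.001, -1.552]
ft_force: [0.1, 0.5, 0.2]
opening: 0.498
t: 33.1
eef_pos: [409.4, -396.8, 204.8]
tcp_rot: [3.14, -0.0, -1.551]
ft_force: [0.4, 0.1, 0.1]
opening: 0.502
t 33.1 pos [ 409.4 -396.8  204.8] rot [ 3.14  -0.    -1.551] F [0.4 0.1 0.1] op 0.502 q [-0.88  0.42  1.71 -0.    1.01  0.67]
toolaxes(cols x,y,z)
 [[ 0.02 -1.   -0.  ]
 [-1.   -0.02 -0.  ]
 [ 0.    0.   -1.  ]]
```

View pics/w19.png

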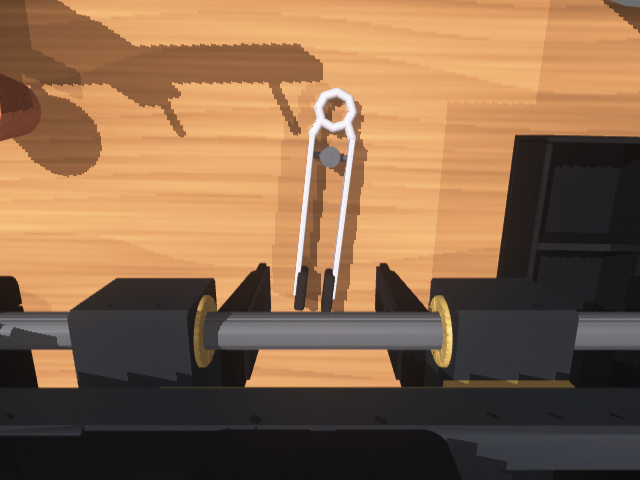

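Run:
```python
from h import *
s=env.state(); p=vision.read_camera('wrist')
o,y=tool_from(p,s,(334.5,108.5),(313.5,300),10); go(s,o,4,y)
o,y=tool_from(p,s,(334.5,108.5),(324,200),14)
im=p['pixels'][80:300,270:380,::-1]; cv2.imwrite('pics/w19c.png',cv2.resize(im,None,fx=2.7,fy=2.7,interpolation=cv2.INTER_CUBIC))
```

```text
eye [ 497.5 -404.1   10. ] yaw -0.087 L 180.1 origin [ 422.8 -397.6]
GO tx,ty,tz,turn [  0.9 -13.5 200.9] 6.13
eye [ 497.5 -404.1   10. ] yaw -0.093 L 80.2 origin [ 422.8 -397.1]
```

View pics/w19c.png

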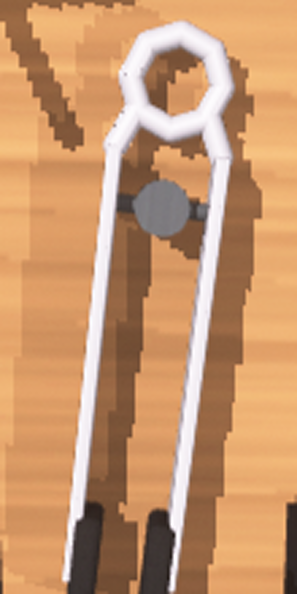

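```bash
python3 -m pendant '[[1,-13.5,60,6.1],[1,-13.5,120,6.1],[1,-13.5,175,6.1],[1,-13.5,200,6.1],[1,-13.5,201,6.1],[1,-13.5,201,6.1]]' 0.3; python3 -m pendant '[[0,0,0,0],[0,0,0,0],[0,0,0,0],[0,0,0,0]]' 1; python3 -m pendant '[[0,0,-20,0],[0,0,-60,0],[0,0,-110,0],[0,0,-170,0],[0,0,-230,0],[0,0,-290,0],[0,0,-330,0],[0,0,-330,0]]'
python3 - <<'E'
from h import *
s,p=snap('wrist','w20.png'); pr(s)
cv2.imwrite('pics/w20c.png',cv2.resize(p['pixels'][30:190,220:420,::-1],None,fx=4,fy=3.7,interpolation=cv2.INTER_CUBIC))
E
```

```text
t: 33.95
eef_pos: [423.4, -398.0, 5.3]
tcp_rot: [-3.141, -0.002, -1.656]
ft_force: [0.0, 0.7, 1.0]
opening: 0.698
t: 34.45
eef_pos: [423.6, -398.2, 5.8]
tcp_rot: [-3.141, -0.003, -1.656]
ft_force: [-0.3, 0.8, 7.5]
opening: 0.418
t: 35.45
eef_pos: [423.8, -397.7, 338.5]
tcp_rot: [-3.137, -0.006, -1.656]
ft_force: [-0.4, -0.7, -1.6]
opening: 0.417
t 35.45 pos [ 423.8 -397.7  338.5] rot [-3.137 -0.006 -1.656] F [-0.4 -0.7 -1.6] op 0.417 q [-0.87  0.33  1.49 -0.    1.32  0.79]
toolaxes(cols x,y,z)
 [[-0.09 -1.    0.  ]
 [-1.    0.09 -0.01]
 [ 0.01 -0.   -1.  ]]
```

View pics/w20.png

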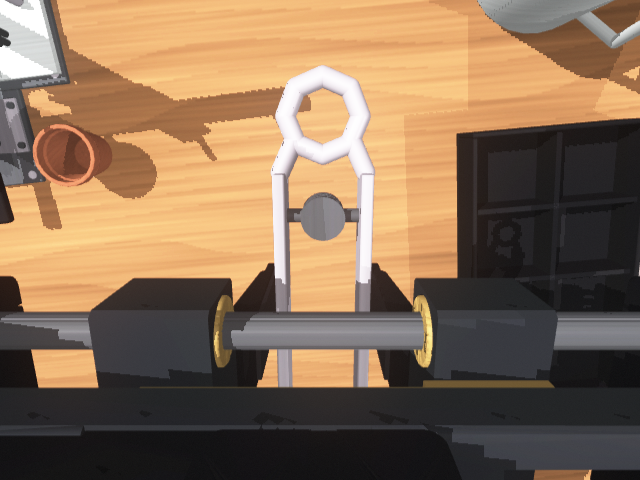

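Run:
```python
from h import *
s=env.state(); p=vision.read_camera('wrist')
e=eyetool(p,s,(322.5,114),5); print(e)
goeye(s,e,4,60,40); goeye(s,e,4,48,3)
```

```text
[ -1.44342467 -73.61456714  -4.88782635]
peg 4 s 60 eye target [ 594.3 -173.3  300.4] tcp [ 520.8 -176.4  335.6]
GO tx,ty,tz,turn [-2.284e+02 -7.820e+01 -1.000e-01] -6.17
peg 4 s 48 eye target [ 602.8 -173.1  292. ] tcp [ 529.3 -176.2  290.1]
GO tx,ty,tz,turn [-229.5  -86.5   45.4] -6.17
```

```bash
python3 - <<'E'
from h import *
im=cv2.imread('pics/w20.png')
m=cv2.imread('pics/w14c.png')
print(1)
E
ls pics | head -3
```

```text
1
d11.png
d11c.png
d12.png
```

```bash
python3 -m pendant '[[-30,-10,0,0],[-75,-25,0,-2],[-125,-43,0,-4],[-175,-60,0,-6.2],[-215,-74,0,-6.2],[-228.4,-78.2,0,-6.2],[-228.4,-78.2,0,-6.2],[-228.4,-78.2,0,-6.2]]'
python3 - <<'E'
from h import *
s,p=snap('wrist','w21.png'); pr(s); e=np.array([-1.44,-73.6,-4.9])
goeye(s,e,4,48,3)
print('tip',proj(p,s,pegpt(4,45)))
cv2.imwrite('pics/w21c.png',cv2.resize(p['pixels'][30:170,240:400,::-1],None,fx=4,fy=4,interpolation=cv2.INTER_CUBIC))
s,q=snap('side','x.png')
X=(toolT(s)@np.r_[e,1])[:3]; print((proj(q,s,X)-[280,160])*5)
X=(toolT(s)@np.r_[-1.4,100,-4.9,1])[:3]; print((proj(q,s,X)-[280,160])*5)
cv2.imwrite('pics/side21c.png',cv2.resize(q['pixels'][160:270,280:420,::-1],None,fx=5,fy=5,interpolation=cv2.INTER_CUBIC))
E
```

```text
t: 36.55
eef_pos: [520.2, -177.1, 333.8]
tcp_rot: [3.14, -0.001, -1.549]
ft_force: [0.2, 0.3, -1.1]
opening: 0.416
t 36.55 pos [ 520.2 -177.1  333.8] rot [ 3.140e+00 -1.000e-03 -1.549e+00] F [ 0.2  0.3 -1.1] op 0.416 q [-0.45  0.28  1.57 -0.    1.29  1.1 ]
toolaxes(cols x,y,z)
 [[ 0.02 -1.   -0.  ]
 [-1.   -0.02 -0.  ]
 [ 0.    0.   -1.  ]]
peg 4 s 48 eye target [ 602.8 -173.1  292. ] tcp [ 529.3 -176.2  290.1]
GO tx,ty,tz,turn [-0.8 -9.2 43.7] -0.02
tip [321.12058688  95.98180579]
[496.97297406 250.70031033]
[228.52378989 335.38504578]
```

View pics/w21c.png

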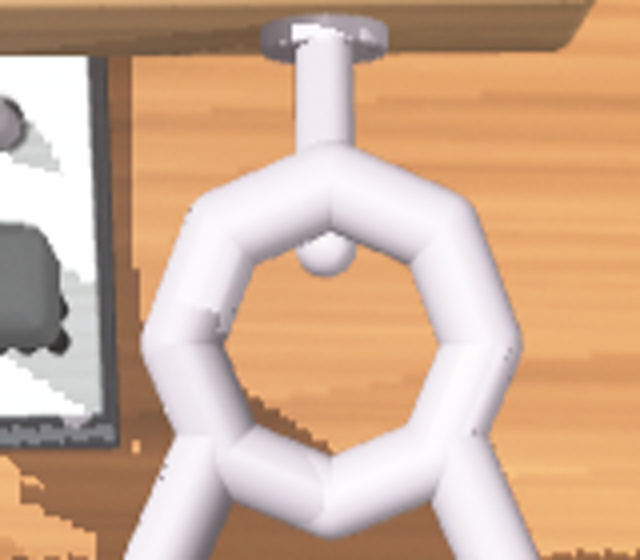

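View pics/side21c.png

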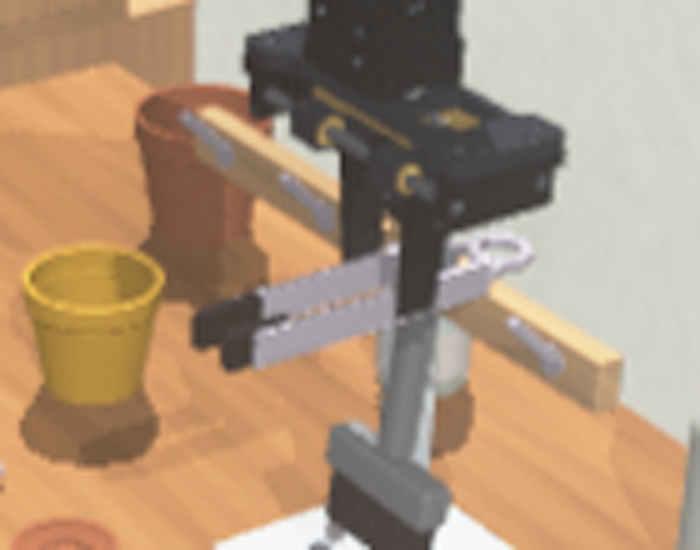

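```bash
python3 -m pendant '[[-0.8,-2,12,0],[-0.8,-5,28,0],[-0.8,-8,40,0],[-0.8,-9,43.5,0],[-0.8,-9,43.5,0],[-0.8,-9,43.5,0]]'
python3 - <<'E'
from h import *
s,p=snap('wrist','w22.png'); pr(s); e=np.array([-1.44,-73.6,-4.9])
goeye(s,e,4,48,0);goeye(s,e,4,30);goeye(s,e,4,17)
for k in(3,4): print('tip',(proj(p,s,pegpt(k,45))-[240,30])*4,(proj(p,s,pegpt(k,0))-[240,30])*4)
cv2.imwrite('pics/w22c.png',cv2.resize(p['pixels'][30:170,240:400,::-1],None,fx=4,fy=4,interpolation=cv2.INTER_CUBIC))
E
```

```text
t: 37.4
eef_pos: [529.3, -176.3, 291.0]
tcp_rot: [3.141, -0.002, -1.55]
ft_force: [-0.2, 0.5, -2.3]
opening: 0.42
t 37.4 pos [ 529.3 -176.3  291. ] rot [ 3.141e+00 -2.000e-03 -1.550e+00] F [-0.2  0.5 -2.3] op 0.42 q [-0.44  0.32  1.62 -0.    1.2   1.11]
toolaxes(cols x,y,z)
 [[ 0.02 -1.   -0.  ]
 [-1.   -0.02 -0.  ]
 [ 0.    0.   -1.  ]]
peg 4 s 48 eye target [ 602.8 -173.1  292. ] tcp [ 529.3 -176.2  287.1]
GO tx,ty,tz,turn [-0.1 -0.   3.9] -0.05
peg 4 s 30 eye target [ 615.5 -172.9  279.2] tcp [ 542.  -175.9  274.3]
GO tx,ty,tz,turn [ -0.2 -12.7  16.7] -0.05
peg 4 s 17 eye target [ 624.7 -172.7  270. ] tcp [ 551.2 -175.7  265.1]
GO tx,ty,tz,turn [ -0.2 -21.9  25.8] -0.05
tip [-700.35478698  319.6065152 ] [-572.82535754   50.50473999]
tip [329.5900267  318.97322994] [328.80728072  50.27688759]
```

View pics/w22c.png

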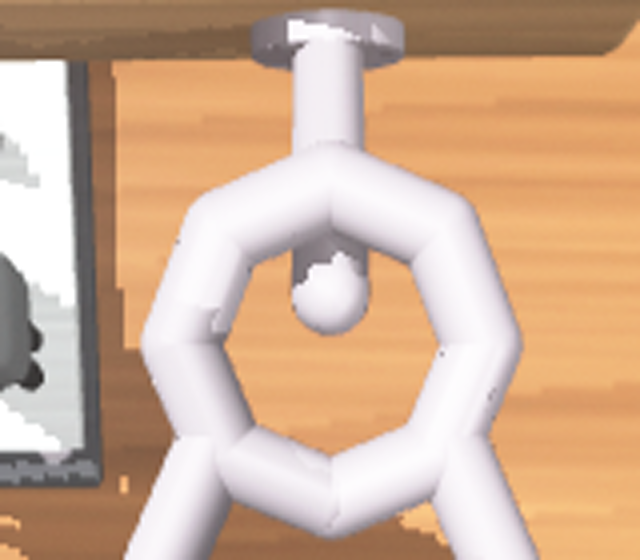

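```bash
sed -i 's/^D=np.*/D=np.array([662.6,-14.3,8.]); DY=.037/' h.py
python3 - <<'E'
from h import *
s=env.state(); p=vision.read_camera('wrist'); e=np.array([-1.44,-73.6,-4.9])
goeye(s,e,4,48,0);goeye(s,e,4,30);goeye(s,e,4,19)
for k in(4,): print('tip',(proj(p,s,pegpt(k,45))-[240,30])*4,(proj(p,s,pegpt(k,0))-[240,30])*4)
E
```

```text
peg 4 s 48 eye target [ 605.5 -174.   292. ] tcp [ 532.  -178.2  287.1]
GO tx,ty,tz,turn [ 1.9 -2.7  4. ] -0.91
peg 4 s 30 eye target [ 618.2 -173.6  279.2] tcp [ 544.7 -177.7  274.3]
GO tx,ty,tz,turn [  1.7 -15.5  16.7] -0.91
peg 4 s 19 eye target [ 626.  -173.3  271.4] tcp [ 552.5 -177.4  266.5]
GO tx,ty,tz,turn [  1.5 -23.2  24.5] -0.91
tip [338.21445702 291.49355708] [332.22150197  25.49182513]
```

```bash
python3 -m pendant '[[0.8,-2.7,4,-0.9],[0.8,-6.5,8,-0.9],[0.8,-11,12.5,-0.9],[0.8,-15.2,16.7,-0.9],[0.8,-15.2,16.7,-0.9]]'
python3 - <<'E'
from h import *
s,p=snap('wrist','w23.png'); pr(s)
cv2.imwrite('pics/w23c.png',cv2.resize(p['pixels'][30:170,240:400,::-1],None,fx=4,fy=4,interpolation=cv2.INTER_CUBIC))
e=np.array([-1.44,-73.6,-4.9]);goeye(s,e,4,19)
E
```

```text
t: 38.12
eef_pos: [544.6, -176.8, 273.7]
tcp_rot: [3.141, -0.002, -1.534]
ft_force: [0.5, -0.2, -0.5]
opening: 0.413
t 38.12 pos [ 544.6 -176.8  273.7] rot [ 3.141e+00 -2.000e-03 -1.534e+00] F [ 0.5 -0.2 -0.5] op 0.413 q [-0.43  0.36  1.61 -0.    1.17  1.11]
toolaxes(cols x,y,z)
 [[ 0.04 -1.   -0.  ]
 [-1.   -0.04 -0.  ]
 [ 0.    0.   -1.  ]]
peg 4 s 19 eye target [ 626.  -173.3  271.4] tcp [ 552.5 -177.4  266.5]
GO tx,ty,tz,turn [ 0.9 -7.9  7.2] -0.0
```

View pics/w23c.png

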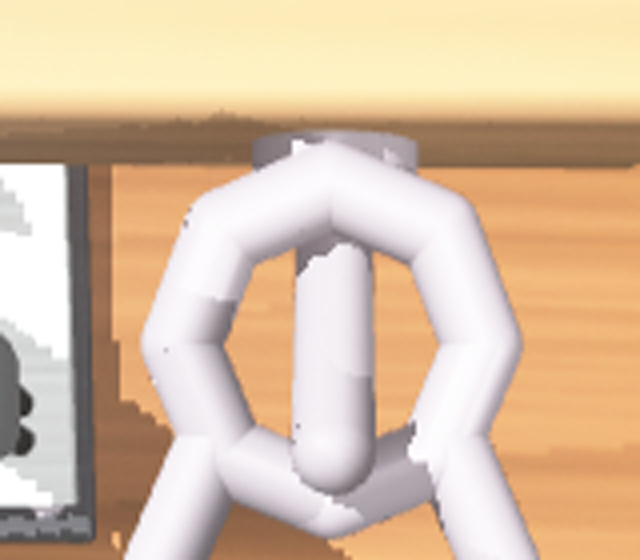

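```bash
python3 -m pendant '[[0,-3.5,3.5,0],[0,-7,7,0],[0,-7,7,0]]'; python3 -m pendant '[[0,0,0,0],[0,0,0,0],[0,0,0,0],[0,0,0,0],[0,0,0,0],[0,0,0,0]]' 0.25
python3 - <<'E'
from h import *
s,p=snap('wrist','w24.png'); s,q=snap('side','d24.png')
cv2.imwrite('pics/d24c.png',cv2.resize(q['pixels'][140:320,280:440,::-1],None,fx=3.3,fy=3.3,interpolation=cv2.INTER_CUBIC))
E
```

```text
t: 38.55
eef_pos: [550.9, -176.6, 266.6]
tcp_rot: [3.139, -0.002, -1.534]
ft_force: [-5.4, -1.3, 0.8]
opening: 0.417
t: 39.3
eef_pos: [551.0, -176.6, 266.6]
tcp_rot: [3.139, -0.002, -1.534]
ft_force: [0.4, 0.4, -0.4]
opening: 0.748
```

View pics/w24.png

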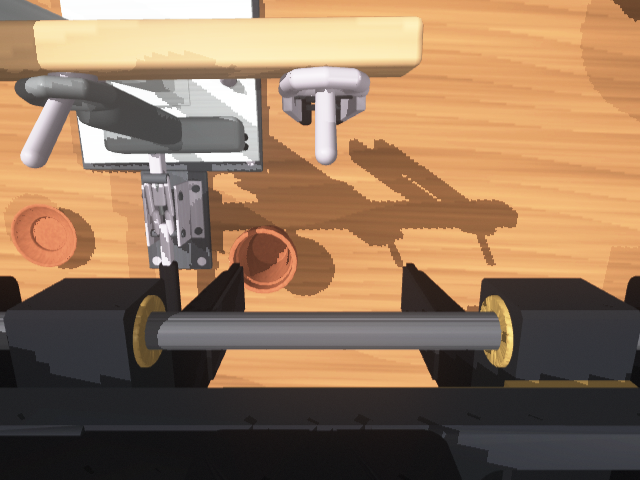

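View pics/d24c.png

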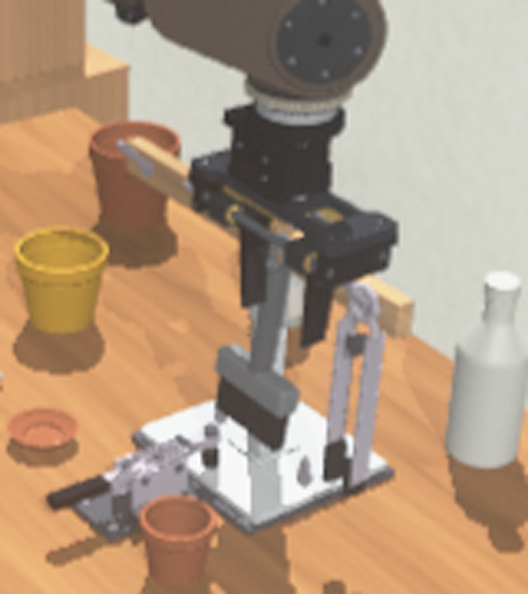

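Run:
```python
from h import *
s,p=snap('wrist','w25.png')
for k in(3,4): print('tip',proj(p,s,pegpt(k,45)),proj(p,s,pegpt(k,0)))
a=ray(p,s,(33,157),288);b=ray(p,s,(326,156),288); print(a,b,np.arctan2((b-a)[0],-(b-a)[1]))
```

```text
tip [ 33.59946989 161.02016677] [73.41129114 78.73194429]
tip [325.29565292 160.94946377] [324.74730907  78.77501759]
[605.02333963 -67.70179807 288.        ] [ 609.2986551  -174.15094316  288.        ] 0.04014141118667275
```

```bash
python3 -m pendant '[[0,55,-20,0],[-50,85,-20,0],[-110,95,-20,0],[-170,100,-20,0],[-230,105,0,0],[-290,108,20,0],[-350,111,40,-8],[-402,111,60,-14]]' 0.5; python3 -m pendant '[[-5,0,0,0],[-5,0,0,0],[-5,0,0,0]]'
python3 - <<'E'
from h import *
s,p=snap('wrist','w26.png');pr(s)
E
```

```text
t: 40.45
eef_pos: [424.7, 223.0, 206.0]
tcp_rot: [3.14, -0.001, -1.285]
ft_force: [1.1, 0.1, 0.2]
opening: 0.5
t: 40.83
eef_pos: [423.7, 226.8, 206.5]
tcp_rot: [3.14, -0.001, -1.287]
ft_force: [-0.3, 0.6, 1.5]
opening: 0.501
t 40.83 pos [423.7 226.8 206.5] rot [ 3.140e+00 -1.000e-03 -1.287e+00] F [-0.3  0.6  1.5] op 0.501 q [ 0.35  0.3   1.91 -0.    0.93  1.64]
toolaxes(cols x,y,z)
 [[ 0.28 -0.96 -0.  ]
 [-0.96 -0.28 -0.  ]
 [ 0.    0.   -1.  ]]
```

View pics/w26.png

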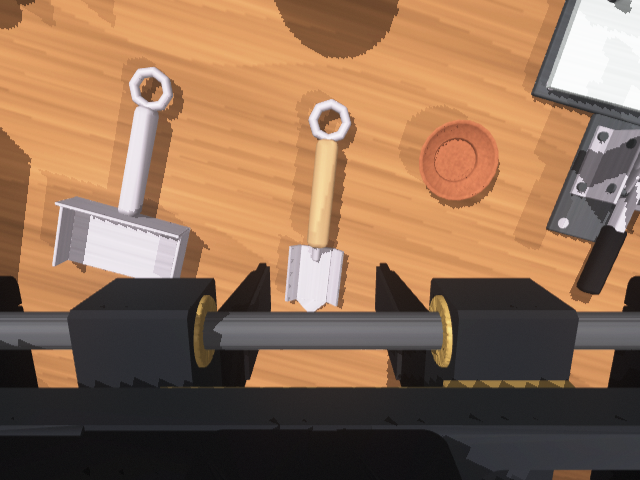

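Run:
```python
from h import *
s=env.state(); p=vision.read_camera('wrist')
o,y=tool_from(p,s,(329.5,120.5),(318,243),18); go(s,o,4,y)
o,y=tool_from(p,s,(150.5,90),(130,210),18)
```

```text
eye [500.1 244.2  10. ] yaw 0.189 L 110.0 origin [426.5 230.1]
GO tx,ty,tz,turn [ -2.6  -3.8 202.5] 5.39
eye [481.2 400.   10. ] yaw 0.038 L 107.0 origin [406.2 397.1]
```

```bash
python3 -m pendant '[[-2.6,-3.8,60,5.4],[-2.6,-3.8,120,5.4],[-2.6,-3.8,175,5.4],[-2.6,-3.8,201,5.4],[-2.6,-3.8,203,5.4],[-2.6,-3.8,203,5.4]]'; python3 -m pendant '[[0,0,0,0],[0,0,0,0],[0,0,0,0],[0,0,0,0]]' 1; python3 -m pendant '[[0,0,-20,0],[0,0,-60,0],[0,0,-110,0],[0,0,-170,0],[0,0,-230,0],[0,0,-290,0],[0,0,-330,0],[0,0,-330,0]]'
python3 - <<'E'
from h import *
s,p=snap('wrist','w27.png'); pr(s)
E
```

```text
t: 41.68
eef_pos: [427.1, 229.9, 4.5]
tcp_rot: [-3.141, -0.001, -1.383]
ft_force: [-1.1, 0.5, 0.8]
opening: 0.499
t: 42.18
eef_pos: [427.3, 230.0, 4.9]
tcp_rot: [-3.141, -0.001, -1.383]
ft_force: [-0.1, -0.1, 6.0]
opening: 0.205
t: 43.18
eef_pos: [427.4, 230.4, 337.4]
tcp_rot: [-3.136, 0.0, -1.382]
ft_force: [0.0, -0.0, -2.4]
opening: 0.204
t 43.17 pos [427.4 230.4 337.4] rot [-3.136  0.    -1.382] F [ 0.  -0.  -2.4] op 0.204 q [ 0.36  0.17  1.71 -0.    1.26  1.74]
toolaxes(cols x,y,z)
 [[ 0.19 -0.98  0.01]
 [-0.98 -0.19  0.  ]
 [-0.   -0.01 -1.  ]]
```

View pics/w27.png

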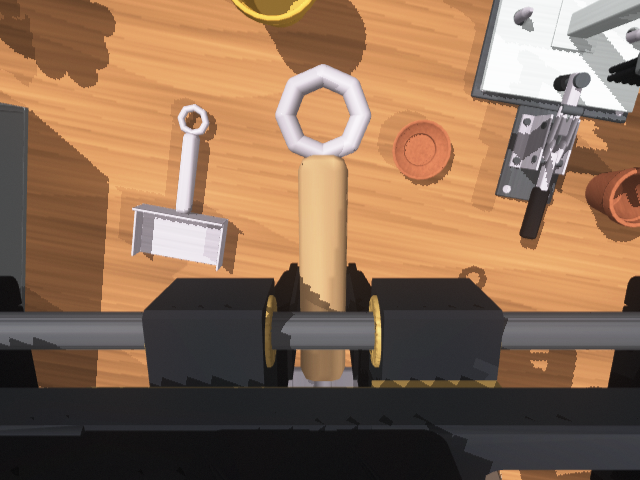

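```bash
sed -i 's/^D=np.*/D=np.array([662.8,-14.3,8.]); DY=.040/' h.py
python3 - <<'E'
from h import *
s=env.state(); p=vision.read_camera('wrist')
e=eyetool(p,s,(323,112),5); print(e)
goeye(s,e,2,60,40)
E
```

```text
[ -1.5440038  -74.80864777  -4.81935898]
peg 2 s 60 eye target [589.3  35.3 300.4] tcp [514.6  30.8 335.6]
GO tx,ty,tz,turn [ 2.123e+02 -4.890e+01 -1.000e-01] 8.5
```

```bash
python3 -m pendant '[[30,-4,0,0],[75,-14,0,2],[125,-26,0,5],[170,-38,0,8.5],[202,-46,0,8.5],[212.3,-48.9,0,8.5],[212.3,-48.9,0,8.5],[212.3,-48.9,0,8.5]]'
python3 - <<'E'
from h import *
s,p=snap('wrist','w28.png'); pr(s); e=np.array([-1.54,-74.8,-4.9])
goeye(s,e,2,48,3)
for k in(1,2,3): print('tip',proj(p,s,pegpt(k,45)))
print('tip2 crop',(proj(p,s,pegpt(2,45))-[240,30])*4)
cv2.imwrite('pics/w28c.png',cv2.resize(p['pixels'][30:170,240:400,::-1],None,fx=4,fy=4,interpolation=cv2.INTER_CUBIC))
E
```

```text
t: 44.28
eef_pos: [513.8, 31.5, 333.9]
tcp_rot: [3.141, -0.001, -1.53]
ft_force: [-0.5, 0.7, -0.7]
opening: 0.205
t 44.27 pos [513.8  31.5 333.9] rot [ 3.141e+00 -1.000e-03 -1.530e+00] F [-0.5  0.7 -0.7] op 0.205 q [-0.07  0.23  1.65 -0.    1.27  1.46]
toolaxes(cols x,y,z)
 [[ 0.04 -1.   -0.  ]
 [-1.   -0.04 -0.  ]
 [ 0.    0.   -1.  ]]
peg 2 s 48 eye target [597.8  35.6 292. ] tcp [523.1  31.1 290.1]
GO tx,ty,tz,turn [ 0.8 -9.3 43.8] 0.05
tip [116.54880784  92.98751454]
tip [324.2113981   93.22750194]
tip [531.60835928  93.46718237]
tip2 crop [336.84559238 252.91000778]
```

View pics/w28.png

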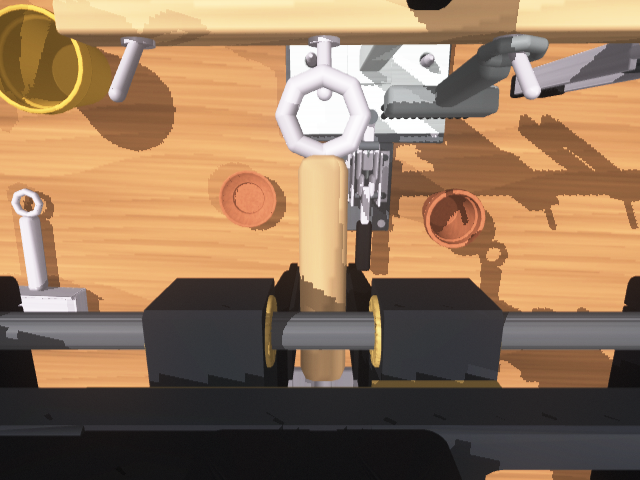

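View pics/w28c.png

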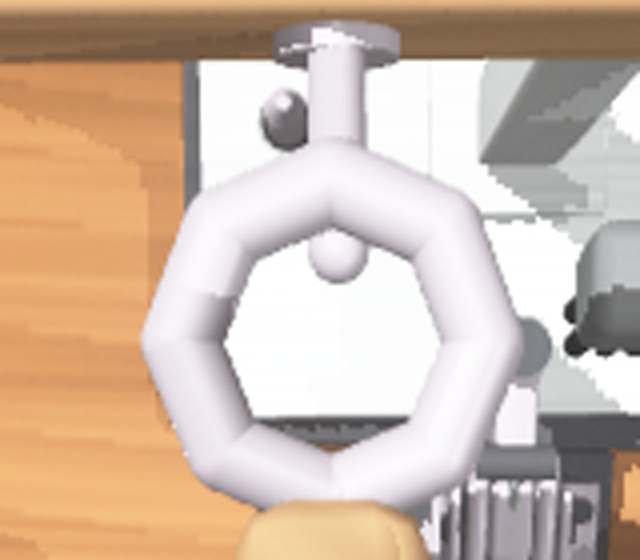

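```bash
python3 -m pendant '[[0.8,-2,12,0],[0.8,-5,28,0],[0.8,-8,40,0],[0.8,-9,43.5,0],[0.8,-9,43.5,0],[0.8,-9,43.5,0]]'
python3 - <<'E'
from h import *
s,p=snap('wrist','w29.png'); pr(s); e=np.array([-1.54,-74.8,-4.9])
goeye(s,e,2,48,0);goeye(s,e,2,30);goeye(s,e,2,25)
print('tip',(proj(p,s,pegpt(2,45))-[240,30])*4)
cv2.imwrite('pics/w29c.png',cv2.resize(p['pixels'][30:170,240:400,::-1],None,fx=4,fy=4,interpolation=cv2.INTER_CUBIC))
E
```

```text
t: 45.08
eef_pos: [523.0, 31.1, 291.0]
tcp_rot: [-3.141, -0.001, -1.53]
ft_force: [0.2, -0.1, -0.8]
opening: 0.211
t 45.08 pos [523.   31.1 291. ] rot [-3.141e+00 -1.000e-03 -1.530e+00] F [ 0.2 -0.1 -0.8] op 0.211 q [-0.07  0.27  1.7  -0.    1.17  1.46]
toolaxes(cols x,y,z)
 [[ 0.04 -1.    0.  ]
 [-1.   -0.04 -0.  ]
 [ 0.   -0.   -1.  ]]
peg 2 s 48 eye target [597.8  35.6 292. ] tcp [523.1  31.1 287.1]
GO tx,ty,tz,turn [-0.  -0.1  3.9] 0.06
peg 2 s 30 eye target [610.5  36.1 279.2] tcp [535.8  31.6 274.3]
GO tx,ty,tz,turn [ -0.  -12.8  16.7] 0.06
peg 2 s 25 eye target [614.   36.3 275.7] tcp [539.4  31.8 270.8]
GO tx,ty,tz,turn [ -0.  -16.4  20.2] 0.06
tip [331.11499513 305.83947328]
```

View pics/w29c.png

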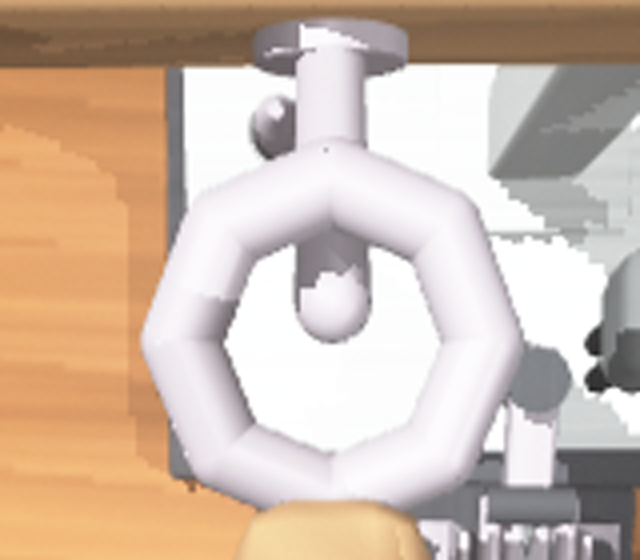

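```bash
python3 -m pendant '[[0,0,3.9,0],[0,-4,8,0],[0,-8.5,12.5,0],[0,-12.8,16.7,0],[0,-17,20.8,0],[0,-21,24.8,0],[0,-22,25.6,0],[0,-22,25.6,0]]'
python3 - <<'E'
from h import *
s,p=snap('wrist','w30.png'); pr(s)
for k in(1,2,3): print('tip',proj(p,s,pegpt(k,45)))
E
```

```text
t: 46.12
eef_pos: [543.5, 32.0, 264.8]
tcp_rot: [3.138, -0.001, -1.53]
ft_force: [-8.9, 0.0, 1.2]
opening: 0.207
t 46.12 pos [543.5  32.  264.8] rot [ 3.138e+00 -1.000e-03 -1.530e+00] F [-8.9  0.   1.2] op 0.207 q [-0.06  0.33  1.69 -0.    1.13  1.47]
toolaxes(cols x,y,z)
 [[ 0.04 -1.   -0.  ]
 [-1.   -0.04 -0.  ]
 [ 0.    0.   -1.  ]]
tip [ 27.94014027 161.65992587]
tip [323.10461032 162.04041753]
tip [617.71312445 162.4201925 ]
```

View pics/w30.png

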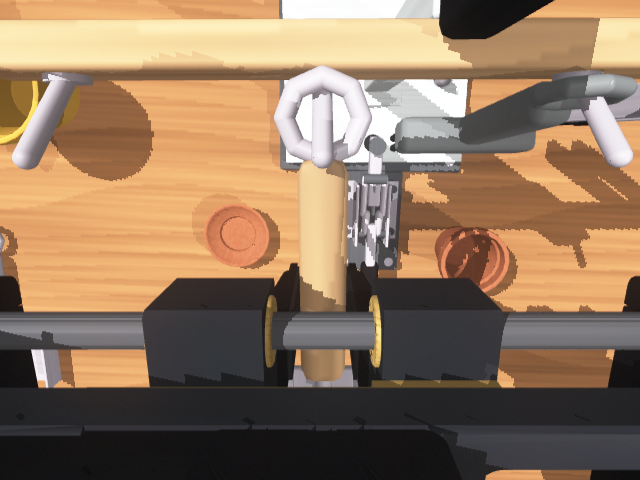

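```bash
python3 -m pendant '[[0,0,0,0],[0,0,0,0],[0,0,0,0],[0,0,0,0],[0,0,0,0],[0,0,0,0]]' 0.45
python3 - <<'E'
from h import *
s,p=snap('wrist','w31.png')
for k in(1,2,3): print('tip',proj(p,s,pegpt(k,45)))
E
```

```text
t: 46.92
eef_pos: [543.5, 32.0, 264.8]
tcp_rot: [3.138, -0.001, -1.53]
ft_force: [0.2, -0.3, -0.1]
opening: 0.547
tip [ 27.94922961 161.63009632]
tip [323.08780812 162.00634981]
tip [617.6614416  162.38188308]
```

View pics/w31.png

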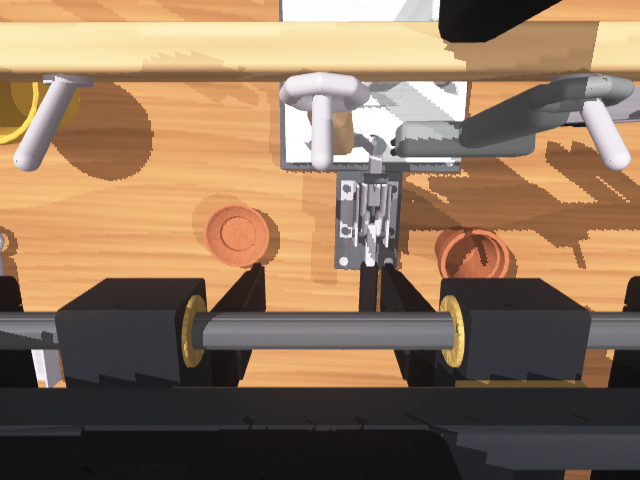

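```bash
python3 -m pendant '[[0,55,-20,0],[-50,85,-20,0],[-110,95,-20,0],[-170,100,-20,0],[-230,105,0,0],[-290,112,20,0],[-345,120,40,0],[-370,122,60,0]]' 0.5; python3 -m pendant '[[0,0,0,0],[0,0,0,0],[0,0,0,0]]'
python3 - <<'E'
from h import *
s,p=snap('wrist','w32.png');pr(s)
E
```

```text
t: 47.98
eef_pos: [405.1, 399.2, 204.3]
tcp_rot: [3.138, -0.0, -1.527]
ft_force: [0.7, -0.4, -1.0]
opening: 0.499
t: 48.35
eef_pos: [405.7, 398.4, 205.2]
tcp_rot: [3.139, 0.0, -1.528]
ft_force: [-0.4, -0.7, -0.7]
opening: 0.502
t 48.35 pos [405.7 398.4 205.2] rot [ 3.139  0.    -1.528] F [-0.4 -0.7 -0.7] op 0.502 q [0.66 0.42 1.71 0.   1.01 2.19]
toolaxes(cols x,y,z)
 [[ 0.04 -1.   -0.  ]
 [-1.   -0.04  0.  ]
 [-0.    0.   -1.  ]]
```

View pics/w32.png

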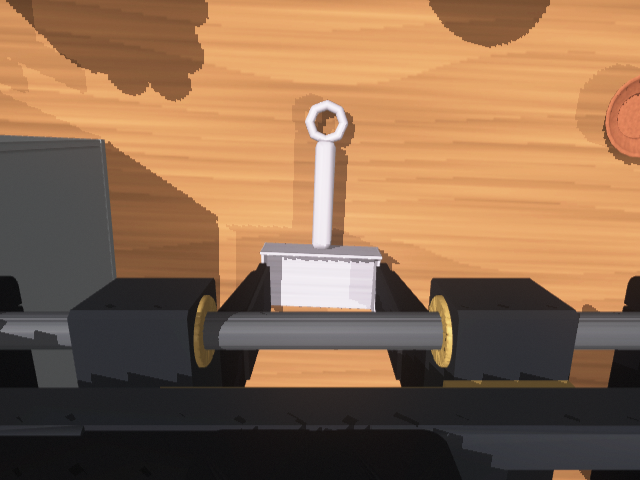

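Run:
```python
from h import *
s=env.state(); p=vision.read_camera('wrist')
o,y=tool_from(p,s,(326.5,121),(321.5,243),18); go(s,o,4,y)
```

```text
eye [482.8 399.8  10. ] yaw 0.002 L 108.8 origin [407.8 399.7]
GO tx,ty,tz,turn [ -1.1  -2.7 201.1] 2.33
```

```bash
python3 -m pendant '[[-1.1,-5,60,2.3],[-1.1,-5,120,2.3],[-1.1,-5,175,2.3],[-1.1,-5,200,2.3],[-1.1,-5,201,2.3],[-1.1,-5,201,2.3]]'; python3 -m pendant '[[0,0,0,0],[0,0,0,0],[0,0,0,0],[0,0,0,0]]' 1; python3 -m pendant '[[0,0,-20,0],[0,0,-60,0],[0,0,-110,0],[0,0,-170,0],[0,0,-230,0],[0,0,-290,0],[0,0,-330,0],[0,0,-330,0]]'
python3 - <<'E'
from h import *
s,p=snap('wrist','w33.png'); pr(s)
E
```

```text
t: 49.2
eef_pos: [410.7, 400.0, 5.3]
tcp_rot: [3.14, 0.001, -1.569]
ft_force: [0.1, -0.1, 0.3]
opening: 0.498
t: 49.7
eef_pos: [410.8, 400.0, 5.6]
tcp_rot: [3.14, 0.001, -1.569]
ft_force: [-0.5, -2.0, 5.0]
opening: 0.186
t: 50.7
eef_pos: [411.6, 400.0, 338.4]
tcp_rot: [-3.139, 0.004, -1.568]
ft_force: [-0.5, -0.0, -2.1]
opening: 0.186
t 50.7 pos [411.6 400.  338.4] rot [-3.139  0.004 -1.568] F [-0.5 -0.  -2.1] op 0.186 q [0.66 0.31 1.51 0.   1.31 2.22]
toolaxes(cols x,y,z)
 [[ 0. -1.  0.]
 [-1. -0.  0.]
 [-0. -0. -1.]]
```

View pics/w33.png

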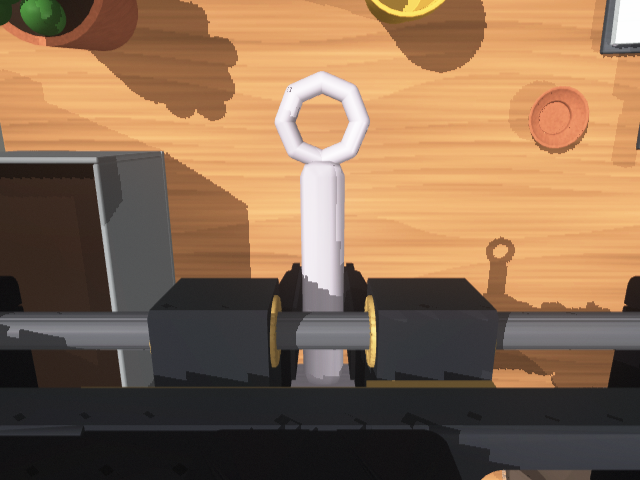

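Run:
```python
from h import *
s=env.state(); p=vision.read_camera('wrist')
e=eyetool(p,s,(322,118),4.6); print(e)
goeye(s,e,1,60,40)
```

```text
[ -1.74892572 -72.23669744  -4.6026397 ]
peg 1 s 60 eye target [585.1 140.2 300.4] tcp [513.  135.6 335.8]
GO tx,ty,tz,turn [ 264.3 -101.3   -0.3] -2.16
```

```bash
python3 -m pendant '[[30,-11,0,0],[75,-28,0,-1],[125,-48,0,-2.1],[175,-67,0,-2.1],[220,-84,0,-2.1],[252,-97,0,-2.1],[264,-101.3,0,-2.1],[264,-101.3,0,-2.1]]';python3 -m pendant '[[0,0,0,0],[0,0,0,0]]'
python3 - <<'E'
from h import *
s,p=snap('wrist','w34.png'); pr(s); e=np.array([-1.75,-72.2,-4.6])
goeye(s,e,1,48,3)
for k in(1,2): print('tip',proj(p,s,pegpt(k,45)))
print('tip1 crop',(proj(p,s,pegpt(1,45))-[240,30])*4)
cv2.imwrite('pics/w34c.png',cv2.resize(p['pixels'][30:170,240:400,::-1],None,fx=4,fy=4,interpolation=cv2.INTER_CUBIC))
E
```

```text
t: 51.8
eef_pos: [512.5, 135.5, 333.2]
tcp_rot: [3.137, 0.001, -1.533]
ft_force: [0.1, 0.7, -1.3]
opening: 0.185
t: 52.05
eef_pos: [512.1, 136.4, 333.0]
tcp_rot: [3.137, 0.001, -1.532]
ft_force: [-0.6, -0.1, -1.6]
opening: 0.19
t 52.05 pos [512.1 136.4 333. ] rot [ 3.137e+00  1.000e-03 -1.532e+00] F [-0.6 -0.1 -1.6] op 0.19 q [0.14 0.25 1.61 0.   1.28 1.67]
toolaxes(cols x,y,z)
 [[ 0.04 -1.   -0.  ]
 [-1.   -0.04  0.  ]
 [-0.    0.   -1.  ]]
peg 1 s 48 eye target [593.6 140.6 292. ] tcp [521.5 135.9 290.4]
GO tx,ty,tz,turn [ 0.9 -9.6 42.6] -0.05
tip [323.76080617  97.8193081 ]
tip [532.00498039  97.64043675]
tip1 crop [335.0432247  271.27723241]
```

View pics/w34.png

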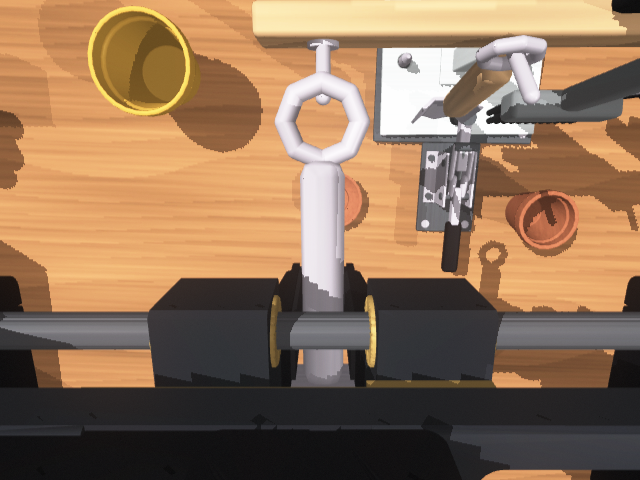

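View pics/w34c.png

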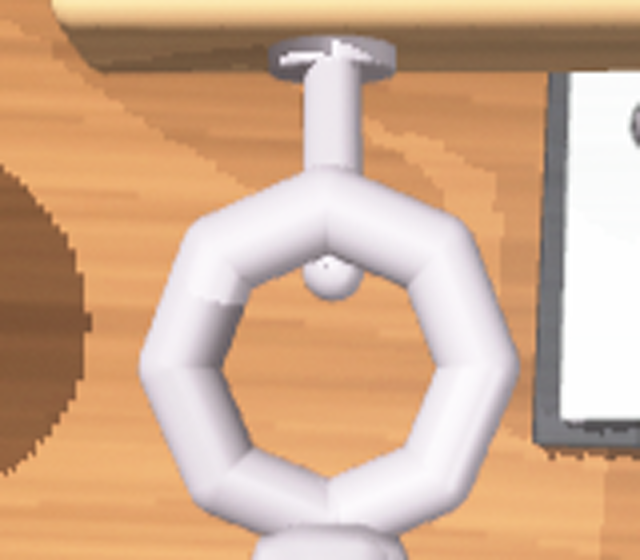

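```bash
python3 -m pendant '[[0.5,-2,12,0],[0.5,-5,28,0],[0.5,-8,38,0],[0.5,-9.6,42.5,0],[0.5,-9.6,42.5,0],[0.5,-9.6,42.5,0]]'
python3 - <<'E'
from h import *
s,p=snap('wrist','w35.png'); pr(s); e=np.array([-1.75,-72.2,-4.6])
goeye(s,e,1,48,0);goeye(s,e,1,30);goeye(s,e,1,22)
print('tip',(proj(p,s,pegpt(1,45))-[240,30])*4)
cv2.imwrite('pics/w35c.png',cv2.resize(p['pixels'][30:170,240:400,::-1],None,fx=4,fy=4,interpolation=cv2.INTER_CUBIC))
E
```

```text
t: 52.85
eef_pos: [521.7, 136.2, 290.9]
tcp_rot: [3.138, 0.001, -1.532]
ft_force: [0.5, -0.5, -1.7]
opening: 0.19
t 52.85 pos [521.7 136.2 290.9] rot [ 3.138e+00  1.000e-03 -1.532e+00] F [ 0.5 -0.5 -1.7] op 0.19 q [0.13 0.3  1.66 0.   1.19 1.66]
toolaxes(cols x,y,z)
 [[ 0.04 -1.   -0.  ]
 [-1.   -0.04  0.  ]
 [-0.    0.   -1.  ]]
peg 1 s 48 eye target [593.6 140.6 292. ] tcp [521.5 135.9 287.4]
GO tx,ty,tz,turn [0.2 0.2 3.6] -0.06
peg 1 s 30 eye target [606.3 141.1 279.2] tcp [534.2 136.4 274.6]
GO tx,ty,tz,turn [  0.2 -12.6  16.2] -0.06
peg 1 s 22 eye target [612.  141.3 273.6] tcp [539.9 136.7 269. ]
GO tx,ty,tz,turn [  0.2 -18.2  21.9] -0.06
tip [330.00233468 335.73239641]
```

View pics/w35c.png

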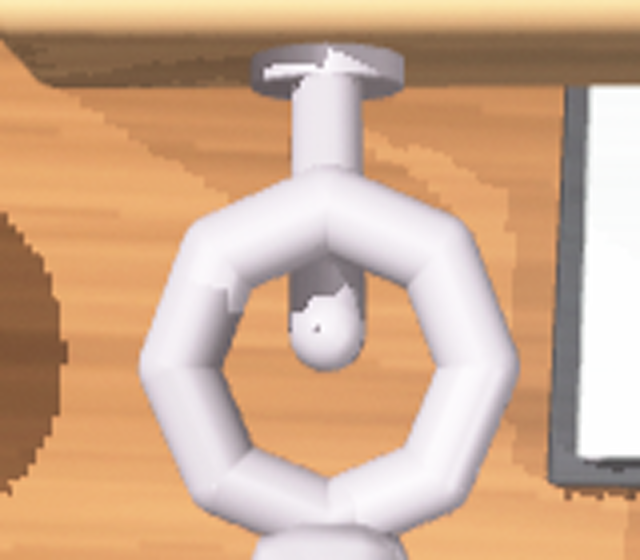

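```bash
python3 -m pendant '[[0,0,3.6,0],[0,-4,8,0],[0,-8.5,12.4,0],[0,-12.6,16.2,0],[0,-16,19.7,0],[0,-18.5,22.1,0],[0,-18.5,22.1,0]]'; python3 -m pendant '[[0,0,0,0],[0,0,0,0],[0,0,0,0],[0,0,0,0],[0,0,0,0],[0,0,0,0]]' 0.45
python3 - <<'E'
from h import *
s,p=snap('wrist','w36.png')
for k in(1,2,3): print('tip',proj(p,s,pegpt(k,45)))
E
```

```text
t: 53.78
eef_pos: [539.9, 137.0, 268.7]
tcp_rot: [3.137, 0.001, -1.532]
ft_force: [-3.1, 0.8, -0.8]
opening: 0.189
t: 54.52
eef_pos: [539.9, 137.0, 268.7]
tcp_rot: [3.137, 0.001, -1.532]
ft_force: [-0.0, 0.7, -0.2]
opening: 0.548
tip [322.89540785 162.89552648]
tip [610.19591284 162.68147426]
tip [897.73663769 162.46724307]
```

View pics/w36.png

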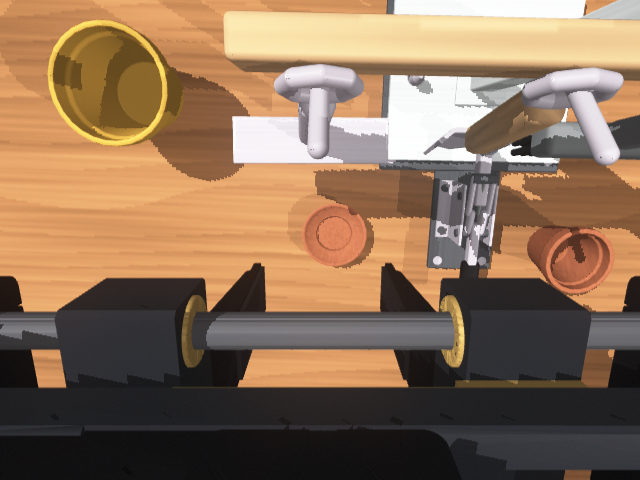

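```bash
python3 -m pendant '[[0,55,-20,0],[30,95,-60,0],[70,105,-110,0],[110,105,-150,0],[150,105,-180,0],[150,105,-180,0],[150,105,-180,0]]' 0.5; python3 -m pendant '[[0,0,0,0],[0,0,0,0],[0,0,0,0],[0,0,0,0]]'
python3 - <<'E'
from h import *
s,p=snap('wrist','w37.png');pr(s)
a=[proj(p,s,pegpt(k,45)) for k in (1,2,3,4)]; print(np.round(a))
s,q=snap('side','d37.png'); cv2.imwrite('pics/d37c.png',cv2.resize(q['pixels'][150:330,260:460,::-1],None,fx=3.3,fy=3.3,interpolation=cv2.INTER_CUBIC))
s,q=snap('scene','s37.png')
for n in ['yellow_pot','saucer','clay_pot']:
    r=vision.find_in(q,n); print(n,[(np.round(w(q,s,x['at'])),round(x['confidence'],2)) for x in r[:1]])
E
```

```text
t: 55.45
eef_pos: [441.4, -16.8, 448.3]
tcp_rot: [3.136, 0.001, -1.532]
ft_force: [-0.2, 0.5, 0.3]
opening: 0.498
t: 55.95
eef_pos: [441.4, -16.6, 448.2]
tcp_rot: [3.136, 0.001, -1.532]
ft_force: [1.3, -0.1, 0.1]
opening: 0.5
t 55.95 pos [441.4 -16.6 448.2] rot [ 3.136e+00  1.000e-03 -1.532e+00] F [ 1.3 -0.1  0.1] op 0.5 q [-0.19  0.05  1.57  0.    1.53  1.34]
toolaxes(cols x,y,z)
 [[ 0.04 -1.   -0.01]
 [-1.   -0.04  0.  ]
 [-0.    0.01 -1.  ]]
[[120.   1.]
 [262.   1.]
 [405.   1.]
 [548.   1.]]
yellow_pot [(array([620., 324.,  57.]), 0.87)]
saucer [(array([613.,  30., 138.]), 0.64)]
clay_pot [(array([622., -68., 146.]), 0.5)]
```

View pics/w37.png

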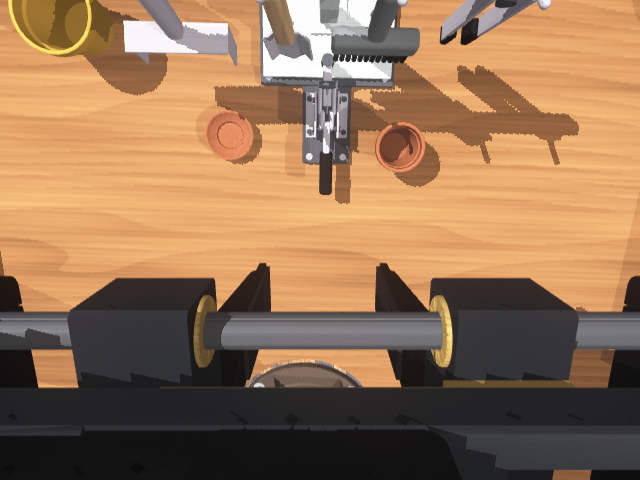

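View pics/d37c.png

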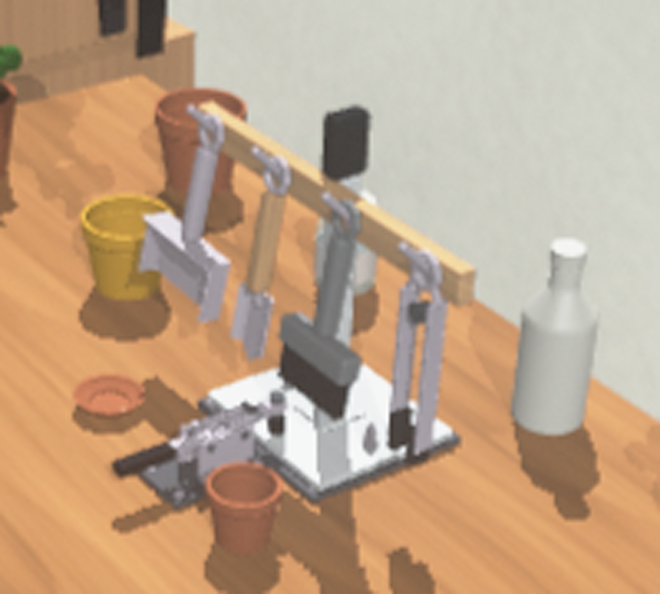

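View pics/s37.png

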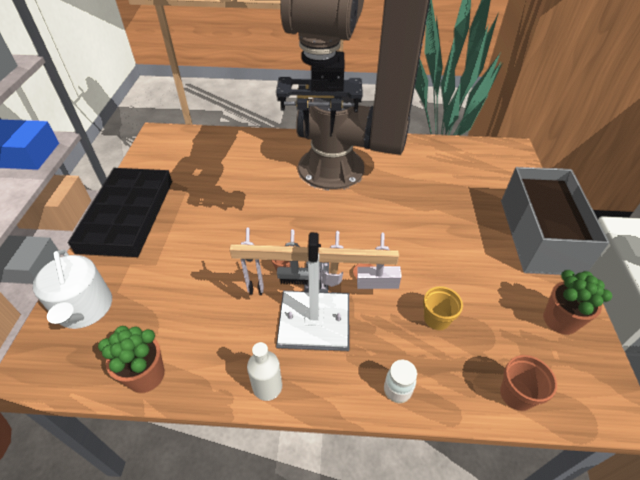

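```bash
python3 -m pendant '[[0,-40,-40,0],[0,-80,-80,0],[0,-110,-80,0],[0,-110,-80,0],[0,-110,-80,0],[0,-110,-80,0]]'
python3 - <<'E'
from h import *
s,p=snap('wrist','w38.png');pr(s)
cv2.imwrite('pics/w38c.png',cv2.resize(p['pixels'][20:270,200:460,::-1],None,fx=2.4,fy=2.4,interpolation=cv2.INTER_CUBIC))
s,q=snap('side','x.png')
cv2.imwrite('pics/d38c.png',cv2.resize(q['pixels'][262:312,285:375,::-1],None,fx=8,fy=8,interpolation=cv2.INTER_CUBIC))
for n in ['saucer','clay_pot','yellow_pot']:
    r=vision.find_in(p,n) ; print(n,[(np.round(w(p,s,x['at'])),round(x['confidence'],2)) for x in r[:1]])
E
```

```text
t: 57.0
eef_pos: [550.9, -12.6, 528.2]
tcp_rot: [3.137, 0.001, -1.532]
ft_force: [-0.0, -0.4, 0.4]
opening: 0.504
t 57.0 pos [550.9 -12.6 528.2] rot [ 3.137e+00  1.000e-03 -1.532e+00] F [-0.  -0.4  0.4] op 0.504 q [-0.14  0.23  1.15  0.    1.76  1.39]
toolaxes(cols x,y,z)
 [[ 0.04 -1.   -0.  ]
 [-1.   -0.04  0.  ]
 [-0.    0.   -1.  ]]
saucer [(array([499., 130.,   7.]), 0.69)]
clay_pot [(array([ 490., -120.,   36.]), 0.74)]
yellow_pot [(array([639., 346.,  54.]), 0.57)]
```

View pics/w38c.png

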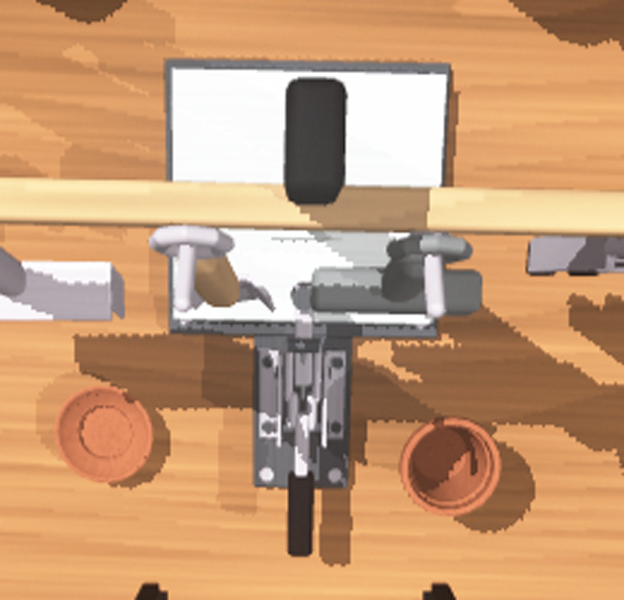

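View pics/d38c.png

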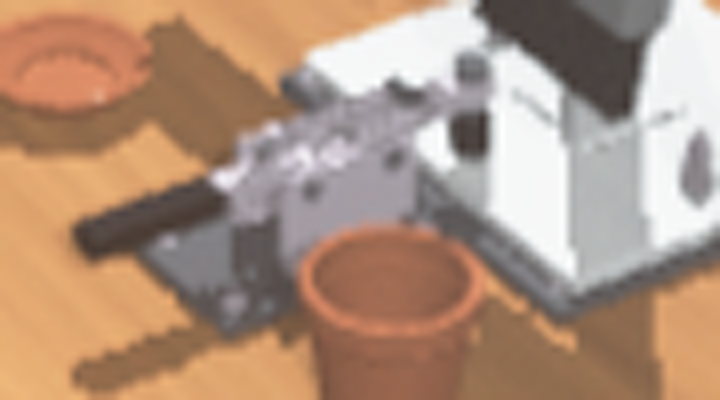

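```bash
python3 -c "
from cell import job
print(job.job_done())"
```

```text
the job is handed in; nothing more can be done
None
```

The potting corner is back in order and the job is handed in, at about 57 s of the 208 s allowed. I got no verdict back.

**What I did:**
- I swung the clamp open, set the stand on the two dock pins with the pegs towards the clamp, and shut the clamp until it hit its stop at about 22 N.
- I then hung all four tools, one to a peg:
  - peg 1: dustpan
  - peg 2: trowel
  - peg 3: broom
  - peg 4: grabber

**Last checks:**
- **Stand:** In the last overhead and side pictures it sits flush and square on the dock, and the clamp's foot presses on its plate.
- **Clamp handle:** It looks level. The slope of its line in the side picture puts it at about 0.01 rad, under the 0.06 lock limit. Projecting its tip with the camera calibration gave 0.05 to 0.1 rad instead. I trusted the slope, because the calibration was visibly a little off there, and the handle had also been pushed to its stop.
- **Tools:** All four hang by their eyes on separate pegs, with the gripper clear.
- **Yellow pot, saucer and clay pot:** None of them looks moved. The final detections match the early ones to a few millimetres for the saucer and clay pot. For the yellow pot the scene camera agreed, but the last wrist view read about 25 mm off at low confidence, with the pot only partly in view. In the second-to-last scene picture, the detector reported the saucer and clay pot up on the hung tools. They were mostly hidden there, and the wrist view put them where they belong.

**Stand shift:** Hanging the broom and the grabber pushed lightly on the bar (5 to 9 N) and turned the clamped stand by about 0.02 rad within its pin play. Hanging the other two turned it back to about the dock's angle.

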